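Lay out a fly-tying place for the next pupil

ROBOT

A 6-joint arm with a two-finger parallel gripper is mounted at the origin on the work surface. World frame = base frame: x ahead of the robot, y to its left, z up, the work surface at z = 0. Lengths are in m, angles in rad, forces in N, time in s.
With the tool pointing down it reaches from about 0.35 to 0.975 m from the base axis. Payload 4.9 kg.
Tool frame: the origin (TCP) lies at the very end of the fingers, on their centre line; the grasp point (between the pads) lies 19 mm behind it; z points along the fingers, y is the direction in which the jaws open and shut (so a half turn about z gives the same grasp; the last joint's range is limited). The gripper opens to 85 mm and grips with 20 to 120 N. Pads are 22 mm wide; open, the fingers measure 114 mm over their backs; the gripper's body (76 mm by 85 mm) begins 54 mm behind the grasp point. The pads swing forward as they close: fully open they stand 13 mm farther back than shut.
Start: joints at [-1.411, 0.053, 1.613, -0, 1.476, -0.119], TCP at [0.172, -0.601, 0.231] pointing down, gripper open.
Joint ranges: [-3.01, 3.01], [-1.01, 2.22], [0.06, 2.58], [-1.02, 4.17], [0.09, 2.62], [-3.14, 3.14]. Speed limits (rad/s): [2.57, 2.57, 3.14, 3.14, 3.14, 3.14].

INTERFACE

Orientations are given as a unit quaternion [x, y, z, w].
In Python, from cell import manip, camera, finder gives the robot as it stands.
- The arm moves only by the tool step_arm, never from a script. Its argument "deltas" is a list of rows, each an object of numbers: "x", "y", "z": the shift along the world's x, y, z in cm; "twist": the turn about the world's z in rad. A call has 1 to 12 rows; each row shifts and turns the pose as measured when the row begins; what a row does not reach is not made up. A row lasts 1/12 s, in which the tool goes at most 41.7 mm and 7.16 degrees, less where a joint would pass 70% of its speed; a pose out of reach is approached as far as the arm can. A call with a gripper value outside its range is refused whole. "jaw" is the closure, from -1 (fully open) to 1 (shut), so that 0 is half open, set as the call begins (left out, the last holds). The fingers move at their own pace and stop on an object; the grip force is fixed at half the most. Time passes only in rows, so rows that do not move let the fingers close. It gives the time, the measured TCP pose, the force and the opening at its end, in the units of the state.
- manip.get_state(): the state, without advancing time (a new reading comes with each control period).
- camera(name): name is "scene" or "top"; returns a dict with "img" (480x640x3 uint8, blue, green, red), "depth" (480x640 float32, m along the optical axis (not along the pixel's ray), 0 where there is no reading), "K" (3x3 intrinsics, pixels), "dist_coeffs" ([k1, k2, p1, p2, k3] as OpenCV has them; the pictures are not rectified), "xyz" and "attitude" of the camera in the world. Camera axes: x right, y down, z forward; pixel columns grow to the right and rows downward; lengths in m; the calibration is good to about 2 mm. A picture is of the moment at which its call begins.
- manip.hand_in(): hands the job in, once; it reports no verdict.
Trained networks look in a picture, given as the dict that the camera call returned (one of the last four; its "shot" number tells which), for a name from the list of things; names that differ only in an ending like _2 or _b are one class to them, and where a whole thing is asked for, a point or a joint stands for the part that bears it (a point fixed in the world has none). Each returns a list of dicts, best first, with "p" (0 to 1); they miss things now and then, are a little off and sometimes report something else, mostly with a low value. They report only what shows in the picture. A call takes as long as a camera call.
- finder.masks_of(picture, thing): "mask" (480x640 bool, what is visible of it) and "pixel" ([row, column] in pixels, amid what is visible of it).
- finder.mark_of(picture, thing): "pixel" ([row, column] in pixels: a listed point, or the origin of a listed thing).
The state is a dict: "t": time; "joint_pos": joint angles; "qd": joint speeds; "joint_efforts": joint torques, N m; "tcp_pos": TCP position; "tcp_rot": TCP orientation; "ft_force": force on the tool from outside, world axes, zero at the start; "wrist_torque": the same for the moment, N m; "width": finger opening in m.
Only numpy, scipy, OpenCV 4.12 (cv2) and the standard library are available. Lean on these libraries where they do the work, as an engineer would, in place of code of your own. Each camera call takes 0.05 s, during which the arm holds its last target. There are 200 camera calls.

TASK

Lay out the tying mat for the next pupil: stand the blue hook tin midway between the tube pot and the green fly box, set the red thread spool upright and centred on top of the tin, and stand the amber varnish jar upright on the mat straight behind the tin (towards the mat's yellow-striped edge), leaving a gap of about 3 cm between jar and tin. Stand the tall orange-capped tube in the one empty place of the ring of tubes in the pot, right down on its floor. Never tip the varnish jar over, and leave the yellow spool, the white jar and the vice as they are.

Things in the scene. Friction and masses are not known exactly. Their poses are not given: they have to be found in the camera images.
- mat: Grey mat fixed on the white table, 220 (x) x 330 (y) x 3 mm; origin at the centre of its underside, on the table. Its own +x points to its back edge, which bears a 16 mm yellow stripe ('behind' is along mat +x); yaw within 0.3 rad. The pot and the fly box stand on its y axis, 110 mm either side of its centre (sides change), so midway between them is the mat's centre.
- pot: Pale wooden round pot fixed on the mat, 84 mm wide, wall 3 mm, rim 42 mm and inner floor 5 mm above its underside; origin at its underside's centre, 3 mm above the table. Any yaw. In it six fixed white tubes with blue caps, 20 mm wide, tops 50 mm above the underside: one central, five around it at 24 mm, 60 degrees apart. The ring's sixth place, 24 mm along the pot's own +x, is empty (28 mm free).
- fly_box: Green flat closed fly box with coloured dots under its lid, fixed on the mat, 100 (x) x 70 (y) x 27 mm high; origin at the centre of its underside, 3 mm above the table.
- tin_mid (a point): Loose round blue hook tin with a silver lid disc, 56 mm diameter, 28 mm high, about 80 g, standing upright on the table; point at its centre, 14 mm above its underside; z up along its axis.
- red_spool_mid (a point): Loose upright spool of RED thread with white ends and a red ring on top, 38 mm diameter over its full height of 40 mm (to the touch a plain cylinder), about 40 g; point at its centre, 20 mm above its underside; z along its axis.
- amber_jar_mid (a point): Loose AMBER glass varnish jar with black cap and blank paper band, 40 mm diameter, 55 mm high, about 90 g, upright; point at its centre, 27.5 mm above its underside; z along its axis. With a 30 mm gap its axis stands 78 mm from the tin's.
- tube_mid (a point): Loose tall white tube with an orange cap, 20 mm diameter, 110 mm high, about 30 g, standing upright; point at its centre, 55 mm above its underside; z along its axis. Grip it in its upper part (80 to 95 mm above its underside), so that the fingertips stay above the pot's short tubes.
- yellow_spool_mid (a point): Bystander: spool of YELLOW thread, yellow ring on top, otherwise as the red one (38 mm diameter, 40 mm high); point at its centre. Stays where it is.
- white_jar_mid (a point): Bystander: WHITE jar with white cap, otherwise as the amber one (40 mm diameter, 55 mm high); point at its centre. Stays where it is.
- vice: Bystander: steel tying vice, beyond the mat: 90 x 90 x 14 mm foot, post and slanting jaw up to 160 mm high; loose, 1.4 kg; origin at the centre of its underside. Stays where it is.

How it is judged:
By the outcome, as a careful person would: the job done as asked, in the order asked, and still so for the second after the job is handed in, with the robot touching nothing.
It also fails if it takes over 118 s, if anything falls off the work surface, if the arm or the gripper's body presses on something with over 40 N, if the wrist force passes 120 N, or if a joint passes its speed limit or range.

## Working session

There is one attempt and no reset: what is moved stays moved. The work goes in short steps, Python scripts to look and compute and a tool call to move; the robot and the scene stay as the last step left them, time stands still between calls to the robot, and variables do not carry over. Pictures are saved under pics/ and viewed, about 12 in all and at most 16, crops included, and the job is handed in when it is done.

Besides the shell and the picture viewer there is one more tool, called after "Emit:" as a command line: name --argument value ..., lists and objects as JSON in quotes. step_arm: Moves the arm, as the interface text tells. Its arguments: {"type":"object","properties":{"deltas":{"type":"array","items":{"type":"object","properties":{"x":{"type":"number"},"y":{"type":"number"},"z":{"type":"number"},"twist":{"type":"number"}}}},"jaw":{"type":"number"}},"required":["deltas"]}

```bash
mkdir -p pics; ls; python3 - <<'E'
from cell import manip,camera,finder
import cv2,numpy as np
for n in("scene","top"):
    c=camera(n); cv2.imwrite(f"pics/{n}0.png",c["img"]); print(n,c["K"],c["dist_coeffs"],c["xyz"],c["attitude"])
print(manip.get_state())
E
```

```text
pics
scene [[593.83099324   0.         316.08127097]
 [  0.         593.83099324 235.26424792]
 [  0.           0.           1.        ]] [-0.19659614  0.          0.          0.          0.        ] [ 1.4522166  -0.59599222  1.23536498] [ 0.83125647  0.42144145 -0.16665887 -0.32190778]
top [[471.93209673   0.         322.20179162]
 [  0.         471.93209673 240.8695466 ]
 [  0.           0.           1.        ]] [-0.00118739  0.          0.          0.          0.        ] [0.49745489 0.00274336 1.12258197] [ 0.7119512  -0.70046191  0.02772245 -0.0413529 ]
{'t': 0.1, 'joint_pos': array([-1.41100078e+00,  5.32936695e-02,  1.61417874e+00,  2.25367864e-06,
        1.47599676e+00, -1.18987416e-01]), 'qd': array([-0.00153874, -0.0014264 , -0.0029193 ,  0.00035523,  0.00117958,
       -0.00087722]), 'joint_efforts': array([-7.08182197e-04, -3.94905961e+01, -3.71362853e+01, -1.56636966e-04,
        3.93554452e-03, -7.71063810e-06]), 'tcp_pos': array([ 0.17190804, -0.60029828,  0.23017104]), 'tcp_rot': array([ 9.90300307e-01,  1.38940354e-01, -1.80214477e-05, -9.38082949e-04]), 'ft_force': array([-0.73087414, -0.3316519 ,  0.27607138]), 'wrist_torque': array([ 0.03671911, -0.00649329,  0.01526333]), 'width': 0.08549276905826218}
```

View pics/top0.png

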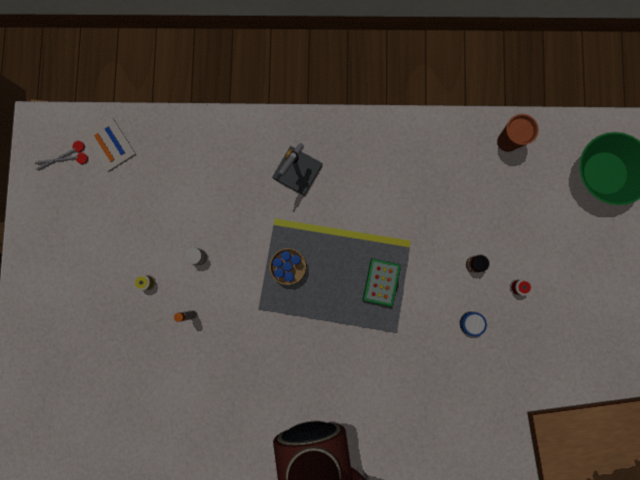

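View pics/scene0.png

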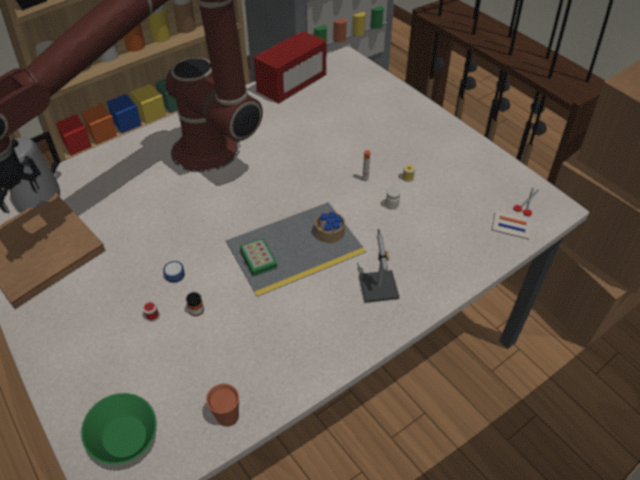

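```bash
cat > h.py <<'E'
from cell import manip,camera,finder
import cv2,numpy as np
from scipy.spatial.transform import Rotation as R
def ray(c,rc):
    p=cv2.undistortPoints(np.array([[[rc[1],rc[0]]]],float),c["K"],np.array(c["dist_coeffs"]))[0,0]
    return R.from_quat(c["attitude"]).apply([p[0],p[1],1])
def at(c,rc,z):
    d=ray(c,rc);o=np.array(c["xyz"]);return o+d*(z-o[2])/d[2]
def cloud(c,m):
    """world points of masked pixels from depth"""
    r,k=np.nonzero(m&(c["depth"]>0))
    p=cv2.undistortPoints(np.stack([k,r],1)[:,None].astype(float),c["K"],np.array(c["dist_coeffs"]))[:,0]
    d=c["depth"][r,k][:,None]
    return R.from_quat(c["attitude"]).apply(np.hstack([p*d,d]))+c["xyz"]
def top(P,h,tol=.004):
    """centre of points at height h: min enclosing circle and mean"""
    q=P[abs(P[:,2]-h)<tol][:,:2]
    if len(q)<5:return None
    (cx,cy),r=cv2.minEnclosingCircle(q.astype(np.float32));return np.round([cx,cy,r,*q.mean(0),len(q)],4)
E
python3 - <<'E'
from h import *
T=dict(tin_mid=(.014,.028),red_spool_mid=(.02,.04),amber_jar_mid=(.0275,.055),tube_mid=(.055,.11),yellow_spool_mid=(.02,.04),white_jar_mid=(.0275,.055),pot=(.003,.053),fly_box=(.003,.03),mat=(0,.003),vice=(0,.014))
for n in("top","scene"):
    c=camera(n)
    for t,(zm,zt) in T.items():
        a=finder.mark_of(c,t);b=finder.masks_of(c,t)
        print(n,t,[(round(x["p"],2),np.round(x["pixel"]),np.round(at(c,x["pixel"],zm)[:2],4)) for x in a[:2]])
        for x in b[:1]:
            P=cloud(c,x["mask"]);print("   ",round(x["p"],2),np.round(x["pixel"]),np.round(np.percentile(P[:,2],[5,50,95]),4) if len(P) else 0,top(P,zt))
E
```

```text
top tin_mid [(0.89, array([326., 475.]), array([ 0.4141, -0.3298])), (0.5, array([285., 380.]), array([ 0.5036, -0.1107]))]
    0.64 [323. 475.] [0.01   0.0279 0.0312] [ 4.211e-01 -3.254e-01  2.820e-02  4.208e-01 -3.252e-01  4.560e+02]
top red_spool_mid [(0.84, array([287., 522.]), array([ 0.5057, -0.4379]))]
    0.57 [285. 524.] [0.0037 0.0391 0.0431] [ 5.071e-01 -4.348e-01  1.960e-02  5.064e-01 -4.346e-01  2.120e+02]
top amber_jar_mid [(0.84, array([266., 473.]), array([ 0.552 , -0.3238]))]
    0.66 [264. 473.] [0.0064 0.0538 0.0577] [ 5.582e-01 -3.330e-01  1.990e-02  5.583e-01 -3.326e-01  2.320e+02]
top tube_mid [(0.53, array([316., 188.]), array([0.4284, 0.3225])), (0.35, array([323., 474.]), array([ 0.4231, -0.3152]))]
    0.45 [315. 186.] [0.0131 0.0855 0.1127] [4.296e-01 3.272e-01 9.700e-03 4.300e-01 3.275e-01 5.900e+01]
top yellow_spool_mid [(0.51, array([282., 144.]), array([0.5011, 0.4416]))]
    0.77 [280. 147.] [0.004  0.0397 0.0437] [5.018e-01 4.396e-01 1.970e-02 5.026e-01 4.392e-01 2.090e+02]
top white_jar_mid [(0.53, array([255., 199.]), array([0.5668, 0.3114]))]
    0
[... 1964 characters left out ...]
7]))]
    0.86 [226. 333.] [0.0035 0.0372 0.0546] [5.466e-01 1.011e-01 3.710e-02 5.512e-01 1.048e-01 1.920e+02]
scene fly_box [(0.62, array([259., 256.]), array([ 0.5106, -0.1188]))]
    0.7 [257. 258.] [0.0055 0.0276 0.0334] [ 5.169e-01 -1.175e-01  5.710e-02  5.193e-01 -1.175e-01  5.570e+02]
scene mat [(0.7, array([246., 295.]), array([ 0.5301, -0.0058])), (0.19, array([162., 368.]), array([0.3753, 0.3864]))]
    0.87 [249. 291.] [-0.0033  0.0017  0.0064] [ 5.352e-01 -7.300e-03  1.975e-01  5.430e-01 -1.400e-02  4.248e+03]
scene vice [(0.57, array([285., 378.]), array([0.7734, 0.093 ]))]
    0.67 [283. 378.] [0.0072 0.0138 0.1454] [7.798e-01 8.620e-02 6.110e-02 7.831e-01 8.310e-02 7.120e+02]
```

The top view shows the mat centred near pixel (335,277), with the pot at (288,267) and the box at (381,284). The tin is at (474,323), the amber jar at (479,264), the red spool at (522,287) and the tube at (183,316). The depth tops match the given heights and radii. Next I need the mat pose and the pot's empty place.

```bash
python3 - <<'E'
from h import *
for n in("top","scene"):
    c=camera(n); M={t:finder.masks_of(c,t)[0]["mask"] for t in("mat","pot","fly_box")}
    u=(M["mat"]|M["pot"]|M["fly_box"]).astype(np.uint8)
    cnt=max(cv2.findContours(u,0,cv2.CHAIN_APPROX_NONE)[0],key=cv2.contourArea)[:,0]
    W=np.array([at(c,(r,k),.003)[:2] for k,r in cnt])
    print(n,"mat rect",cv2.minAreaRect((W*1000).astype(np.float32)))
    P=cloud(c,M["fly_box"]);q=P[abs(P[:,2]-.03)<.004][:,:2];print("box",cv2.minAreaRect((q*1000).astype(np.float32)))
    P=cloud(c,M["pot"]);q=P[abs(P[:,2]-.053)<.003][:,:2];print("tubes mean",q.mean(0),len(q))
    # metric rectified view of plane z=.053, 0.5 mm/px, centre (.544,.105): up=+x, left=+y
    g=np.array([[.544+(200-i)*.0003,.105+(200-j)*.0003,.053] for i in range(400) for j in range(400)])
    Rm=R.from_quat(c["attitude"]).inv()
    uv=cv2.projectPoints(Rm.apply(g-c["xyz"]),np.zeros(3),np.zeros(3),c["K"],np.array(c["dist_coeffs"]))[0].reshape(400,400,2).astype(np.float32)
    cv2.imwrite(f"pics/r{n}.png",cv2.convertScaleAbs(cv2.remap(c["img"],uv[...,0],uv[...,1],cv2.INTER_CUBIC),alpha=1.6))
cv2.imwrite("pics/r.png",np.hstack([cv2.imread("pics/rtop.png"),cv2.imread("pics/rscene.png")]))
E
```

```text
top mat rect ((528.4773559570312, -5.6735687255859375), (331.3717346191406, 220.84498596191406), 81.54109191894531)
box ((511.9488525390625, -115.37841796875), (72.16207885742188, 99.85865020751953), 79.27440643310547)
tubes mean [0.54627639 0.10662791] 353
scene mat rect ((534.7053833007812, -4.1418304443359375), (342.86370849609375, 228.75546264648438), 81.389892578125)
box ((517.2133178710938, -115.78404235839844), (69.69084167480469, 102.2809066772461), 78.79515838623047)
tubes mean [0.54989763 0.10473967] 168
```

View pics/r.png

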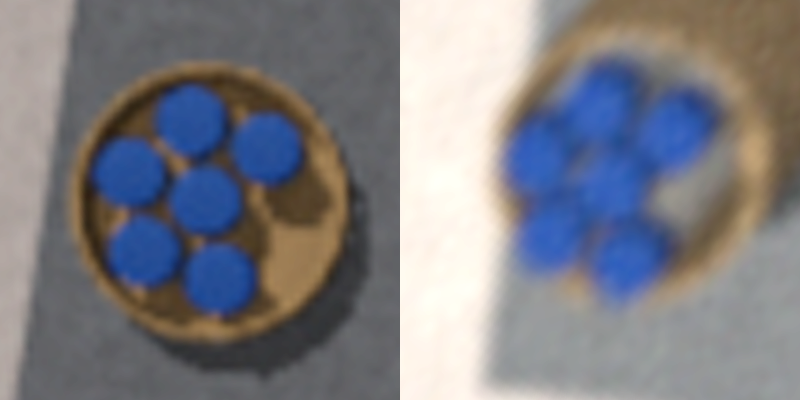

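Emit:
step_arm --deltas '[{"x":2.5,"y":2.8,"z":-1,"twist":0.12},{"x":2.5,"y":2.8,"z":-1,"twist":0.12},{"x":2.5,"y":2.8,"z":-1,"twist":0.12},{"x":2.5,"y":2.8,"z":-1,"twist":0.12},{"x":2.5,"y":2.8,"z":-1,"twist":0.12},{"x":2.5,"y":2.8,"z":-1,"twist":0.12},{"x":2.5,"y":2.8,"z":-1,"twist":0.12},{"x":2.5,"y":2.8,"z":-1,"twist":0.12},{"x":2.5,"y":2.8,"z":-1,"twist":0.12},{"x":2.5,"y":2.8,"z":-1,"twist":0.12}]' --jaw -1

```text
t: 3.43
tcp_pos: [0.4257, -0.3155, 0.1327]
tcp_rot: [0.725, 0.688, 0.002, 0.007]
ft_force: [0.8, -0.7, -0.2]
width: 0.0857
```

The mat centre is (0.5285, -0.0057) with yaw -0.148. The pot centre predicted from the mat, (0.5447, 0.1031), agrees with the image. The empty place is at about (0.535, 0.081). Now I'll pick up the tin.

Emit:
step_arm --deltas '[{"x":-0.15,"y":-0.5,"z":-2.5,"twist":-0.05},{"x":-0.15,"y":-0.5,"z":-2.5,"twist":-0.04},{"z":-2.5},{"z":-2.5},{"z":-1},{}]'

```text
schema error: expected keys x, y, z, twist
```

Emit:
step_arm --deltas '[{"x":-0.15,"y":-0.5,"z":-2.5,"twist":-0.05},{"x":-0.15,"y":-0.5,"z":-2.5,"twist":-0.04},{"x":0,"y":0,"z":-2.5,"twist":0},{"x":0,"y":0,"z":-2.5,"twist":0},{"x":0,"y":0,"z":-1,"twist":0},{"x":0,"y":0,"z":0,"twist":0}]'

```text
t: 3.93
tcp_pos: [0.4291, -0.3173, 0.0194]
tcp_rot: [0.75, 0.661, 0.003, 0.009]
ft_force: [0.4, -1.0, 0.1]
width: 0.0853
```

Emit:
step_arm --deltas '[{"x":-0.35,"y":-0.45,"z":0,"twist":0},{"x":-0.3,"y":-0.35,"z":0,"twist":0},{"x":0,"y":0,"z":-1,"twist":0},{"x":0,"y":0,"z":-0.5,"twist":0},{"x":0,"y":0,"z":0,"twist":0}]'

```text
t: 4.35
tcp_pos: [0.4242, -0.3297, 0.0085]
tcp_rot: [0.751, 0.66, 0.003, 0.013]
ft_force: [-0.9, -0.3, -0.5]
width: 0.0854
```

```bash
python3 - <<'E'
from h import *
print(manip.get_state()["tcp_pos"],manip.get_state()["tcp_rot"])
c=camera("top");cv2.imwrite("pics/t1.png",cv2.resize(c["img"][260:380,400:560],None,fx=4,fy=4))
c=camera("scene");cv2.imwrite("pics/s1.png",cv2.resize(c["img"][200:340,90:270],None,fx=4,fy=4))
E
```

```text
[ 0.42418164 -0.32965888  0.00851314] [0.75079542 0.66040241 0.00321092 0.01282867]
```

View pics/s1.png

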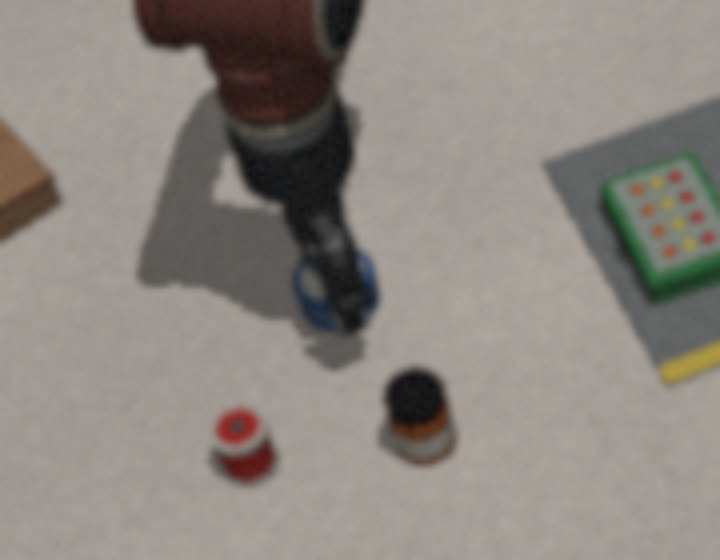

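Emit:
step_arm --deltas '[{"x":-0.1,"y":0.35,"z":-0.4,"twist":0},{"x":0,"y":0,"z":0,"twist":0},{"x":0,"y":0,"z":0,"twist":0}]'

```text
t: 4.7
tcp_pos: [0.424, -0.3263, 0.0056]
tcp_rot: [0.751, 0.661, 0.003, 0.014]
ft_force: [-0.4, 0.7, 0.8]
width: 0.0853
```

Emit:
step_arm --deltas '[{"x":0,"y":0,"z":-0.1,"twist":0},{"x":0,"y":0,"z":0,"twist":0},{"x":0,"y":0,"z":0,"twist":0},{"x":0,"y":0,"z":0,"twist":0},{"x":0,"y":0,"z":0,"twist":0},{"x":0,"y":0,"z":0,"twist":0}]' --jaw 1

```text
t: 5.2
tcp_pos: [0.4247, -0.3264, 0.0056]
tcp_rot: [0.75, 0.661, 0.003, 0.015]
ft_force: [-0.8, 0.7, -0.5]
width: 0.0541
```

Emit:
step_arm --deltas '[{"x":0,"y":0,"z":2,"twist":0},{"x":0,"y":0,"z":3.5,"twist":0},{"x":1,"y":2,"z":3,"twist":0},{"x":1.2,"y":3.5,"z":1,"twist":0},{"x":1.2,"y":3.5,"z":0,"twist":0},{"x":1.2,"y":3.5,"z":0,"twist":0},{"x":1.2,"y":3.5,"z":0,"twist":0},{"x":1.2,"y":3.5,"z":0,"twist":0},{"x":1.2,"y":3.5,"z":0,"twist":0},{"x":1,"y":3.5,"z":0,"twist":0},{"x":0.5,"y":2,"z":0,"twist":0},{"x":0,"y":0,"z":0,"twist":0}]'

```text
t: 6.2
tcp_pos: [0.5205, -0.0273, 0.1026]
tcp_rot: [0.753, 0.658, 0.005, 0.013]
ft_force: [0.6, -0.6, -2.0]
width: 0.0542
```

Emit:
step_arm --deltas '[{"x":0.4,"y":1,"z":-2,"twist":0},{"x":0.3,"y":1,"z":-2.5,"twist":0},{"x":0,"y":0,"z":-2,"twist":0},{"x":0,"y":0,"z":-1,"twist":0},{"x":0,"y":0,"z":0,"twist":0}]'

```text
t: 6.62
tcp_pos: [0.528, -0.0064, 0.0257]
tcp_rot: [0.752, 0.659, 0.005, 0.014]
ft_force: [-0.7, 0.5, -1.8]
width: 0.0542
```

```bash
python3 - <<'E'
from h import *
for n in("top","scene"):
    c=camera(n)
    for x in finder.masks_of(c,"tin_mid")[:2]:
        P=cloud(c,x["mask"]);print(n,x["p"],x["pixel"],np.round(np.percentile(P,[5,50,95],axis=0),4).tolist())
    if n=="scene": cv2.imwrite("pics/s2.png",cv2.resize(c["img"][170:310,210:390],None,fx=4,fy=4))
E
```

```text
scene 0.56 [235.4, 291.2] [[0.5076, -0.0343, 0.024], [0.5334, -0.0232, 0.0473], [0.5535, -0.0065, 0.0533]]
```

View pics/s2.png

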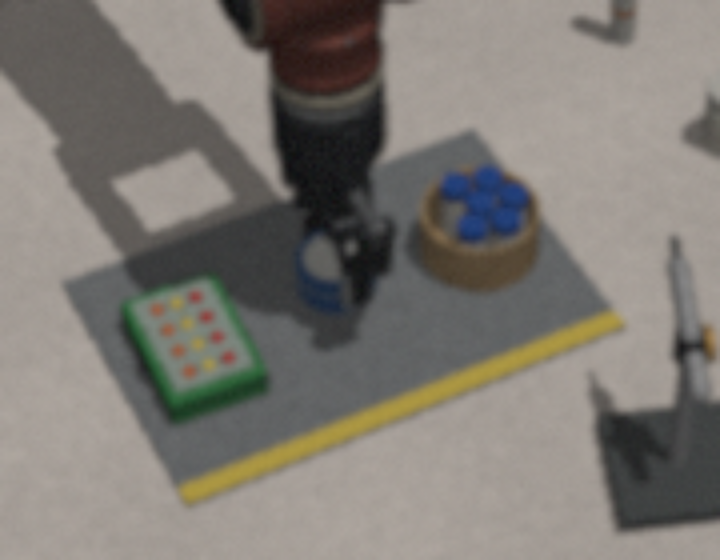

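The tin is held above the mat centre, with its lid visible at about crop (320,260). I'll check its tilt from the depth.

```bash
python3 - <<'E'
from h import *
c=camera("scene")
m=finder.masks_of(c,"tin_mid")[0]["mask"]
hsv=cv2.cvtColor(c["img"],cv2.COLOR_BGR2HSV)
P=cloud(c,m&(hsv[...,1]<70)&(hsv[...,2]>60)); print(len(P))
A=np.c_[P[:,:2]-P[:,:2].mean(0),np.ones(len(P))]
for _ in range(3):
    s=np.linalg.lstsq(A,P[:,2],rcond=None)[0]; k=abs(A@s-P[:,2])<.004; A,P=A[k],P[k]
print(s,len(P),P.mean(0),P.min(0),P.max(0))
B=cloud(c,m&(hsv[...,1]>120));print(np.percentile(B,[2,50,98],axis=0))
E
```

```text
103
[-0.02137558  0.00311805  0.05122934] 81 [ 0.52737379 -0.01721547  0.05128065] [ 0.50521246 -0.03016602  0.04735575] [ 0.55836997 -0.00262429  0.05551458]
[[ 0.53209482 -0.03684608  0.02626885]
 [ 0.54586212 -0.03069226  0.04208888]
 [ 0.55487097 -0.02274412  0.05478178]]
```

Emit:
step_arm --deltas '[{"x":0,"y":0,"z":-0.9,"twist":0},{"x":0,"y":0,"z":-0.5,"twist":0},{"x":0,"y":0,"z":-0.1,"twist":0},{"x":0,"y":0,"z":0,"twist":0}]'

```text
t: 7.25
tcp_pos: [0.5336, -0.0078, 0.0167]
tcp_rot: [0.752, 0.659, 0.01, 0.019]
ft_force: [-0.8, -0.9, -0.6]
width: 0.0541
```

Emit:
step_arm --deltas '[{"x":0,"y":0,"z":0,"twist":0},{"x":0,"y":0,"z":0,"twist":0}]'

```text
t: 7.42
tcp_pos: [0.5334, -0.0078, 0.0164]
tcp_rot: [0.752, 0.659, 0.009, 0.019]
ft_force: [0.0, 0.3, -1.5]
width: 0.0541
```

```bash
python3 - <<'E'
from h import *
s=manip.get_state();print({k:np.round(v,4) for k,v in s.items()})
E
```

```text
{'t': np.float64(7.4167), 'joint_pos': array([-0.1485,  0.0506,  2.0036, -0.0122,  1.0462, -0.0106]), 'qd': array([-0.    ,  0.002 ,  0.0011, -0.0005, -0.0006,  0.0003]), 'joint_efforts': array([-2.07000e-02, -3.35868e+01, -3.13619e+01, -3.41000e-02,
       -1.45900e-01,  0.00000e+00]), 'tcp_pos': array([ 0.5334, -0.0078,  0.0164]), 'tcp_rot': array([0.7521, 0.6588, 0.0093, 0.0192]), 'ft_force': array([ 1.1000e-03,  3.0020e-01, -1.5284e+00]), 'wrist_torque': array([-0.051 ,  0.0426,  0.015 ]), 'width': np.float64(0.0541)}
```

Emit:
step_arm --deltas '[{"x":-0.2,"y":0,"z":0.5,"twist":0},{"x":-0.2,"y":0,"z":0.5,"twist":0},{"x":0,"y":0,"z":0.5,"twist":0}]'

```text
t: 7.67
tcp_pos: [0.528, -0.0075, 0.0314]
tcp_rot: [0.752, 0.659, 0.008, 0.018]
ft_force: [-0.9, 0.3, -0.9]
width: 0.0544
```

```bash
cat > st.py <<'E'
from h import *
s=manip.get_state();j=s["joint_pos"];q=R.from_quat(s["tcp_rot"]).as_matrix()
print(round(s["t"],2),"tcp",np.round(s["tcp_pos"]*1000,1),"j",np.round(j,4),"sum-pi",round(j[1]+j[2]+j[4]-np.pi,4),"toolz",np.round(q[:,2],4),"jawdeg",round(np.degrees(np.arctan2(q[1,1],q[0,1])),1),"w",round(s["width"],4))
E
python3 st.py
```

```text
7.67 tcp [528.   -7.5  31.4] j [-0.1496  0.0152  2.0101 -0.0119  1.0778 -0.0123] sum-pi -0.0385 toolz [ 0.0365 -0.0161 -0.9992] jawdeg -7.5 w 0.0544
```

Emit:
step_arm --deltas '[{"x":0,"y":0,"z":-1.8,"twist":0},{"x":0,"y":0,"z":0,"twist":0},{"x":0,"y":0,"z":0,"twist":0}]'

```text
t: 7.92
tcp_pos: [0.5309, -0.0079, 0.0178]
tcp_rot: [0.752, 0.659, 0.011, 0.021]
ft_force: [0.3, 0.6, -0.7]
width: 0.0541
```

```bash
python3 st.py
```

```text
7.92 tcp [530.9  -7.9  17.8] j [-0.1494  0.0398  2.0122 -0.0121  1.0437 -0.0118] sum-pi -0.0459 toolz [ 0.0438 -0.0172 -0.9989] jawdeg -7.5 w 0.0541
```

```bash
python3 - <<'E'
from h import *
c=camera("scene")
x=finder.masks_of(c,"tin_mid")
print([i["p"] for i in x])
hsv=cv2.cvtColor(c["img"],cv2.COLOR_BGR2HSV)
B=cloud(c,x[0]["mask"]&(hsv[...,1]>110)&(abs(hsv[...,0].astype(int)-112)<15));print(np.percentile(B,[1,50,98],axis=0),len(B))
cv2.imwrite("pics/s3.png",cv2.resize(c["img"][205:265,260:340],None,fx=9,fy=9,interpolation=cv2.INTER_CUBIC))
E
```

```text
[0.58]
[[ 0.52815274 -0.03783514  0.01324621]
 [ 0.54674118 -0.03108948  0.03040244]
 [ 0.55650237 -0.02465431  0.04213081]] 39
```

View pics/s3.png

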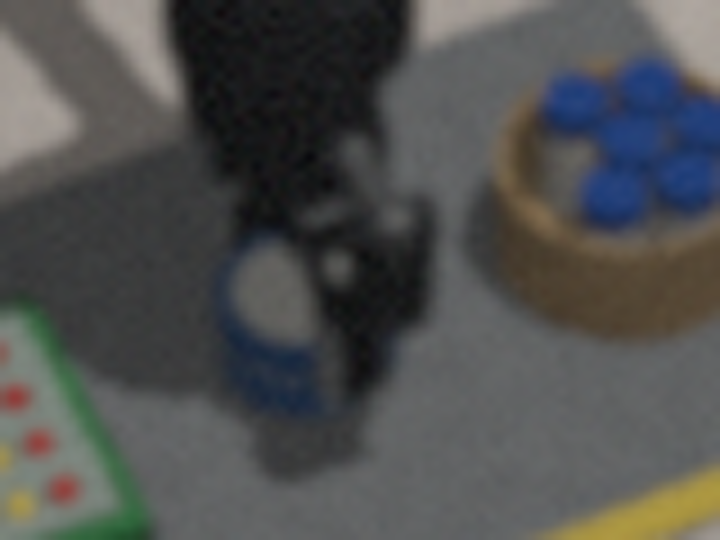

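The tin is still about 1 cm above the mat, so nothing is touching it yet. The drift comes from arm lag. I'll lower it further while compensating.

Emit:
step_arm --deltas '[{"x":-0.4,"y":0.1,"z":-0.8,"twist":0},{"x":-0.1,"y":0.1,"z":-0.3,"twist":0},{"x":0,"y":0,"z":0,"twist":0}]'

```text
t: 8.27
tcp_pos: [0.5268, -0.0065, 0.009]
tcp_rot: [0.752, 0.659, 0.011, 0.022]
ft_force: [0.3, 0.4, -0.1]
width: 0.0541
```

```bash
python3 st.py
```

```text
8.27 tcp [526.8  -6.5   9. ] j [-0.1471  0.0442  2.0255 -0.0142  1.0238 -0.0089] sum-pi -0.0481 toolz [ 0.0458 -0.019  -0.9988] jawdeg -7.5 w 0.0541
```

Emit:
step_arm --deltas '[{"x":0.3,"y":0.05,"z":-0.1,"twist":0},{"x":0,"y":0,"z":0,"twist":0}]'

```text
t: 8.43
tcp_pos: [0.5286, -0.0061, 0.009]
tcp_rot: [0.752, 0.659, 0.009, 0.021]
ft_force: [-0.3, -0.2, -1.5]
width: 0.0542
```

Emit:
step_arm --deltas '[{"x":0,"y":0,"z":0,"twist":0},{"x":0,"y":0,"z":0,"twist":0},{"x":0,"y":0,"z":0,"twist":0},{"x":0,"y":0,"z":0,"twist":0},{"x":0,"y":0,"z":0,"twist":0}]' --jaw -1

```text
t: 8.85
tcp_pos: [0.5286, -0.0057, 0.0084]
tcp_rot: [0.752, 0.659, 0.01, 0.021]
ft_force: [0.4, 0.5, -0.1]
width: 0.0854
```

Emit:
step_arm --deltas '[{"x":0,"y":0,"z":1,"twist":0},{"x":0,"y":0,"z":2,"twist":0},{"x":0,"y":0,"z":4,"twist":0},{"x":0,"y":0,"z":4,"twist":0},{"x":0,"y":-3.5,"z":2,"twist":0},{"x":0,"y":-4,"z":0,"twist":0},{"x":0,"y":-4,"z":0,"twist":0},{"x":0,"y":-4,"z":0,"twist":0},{"x":0,"y":-4,"z":0,"twist":0},{"x":0,"y":-4,"z":0,"twist":0},{"x":0,"y":-4,"z":0,"twist":0},{"x":0,"y":-4,"z":0,"twist":0}]'

```text
t: 9.85
tcp_pos: [0.5259, -0.3261, 0.1558]
tcp_rot: [0.747, 0.665, 0.011, 0.026]
ft_force: [1.2, 0.9, -0.5]
width: 0.0853
```

```bash
cat > obj.py <<'E'
from h import *
import sys
H=dict(tin_mid=.028,red_spool_mid=.04,amber_jar_mid=.055,tube_mid=.11,yellow_spool_mid=.04,white_jar_mid=.055)
c=camera("top")
C=np.array([.5285,-.0057]);ax=np.array([.989,-.1477]);ay=np.array([.1477,.989])
for a in sys.argv[1:]:
    t,b=a.split(":"); 
    for x in finder.masks_of(c,t)[:2]:
        P=cloud(c,x["mask"]);h=H[t]+float(b);r=top(P,h)
        print(t,round(x["p"],2),np.round(np.percentile(P[:,2],[5,50,95]),4),r, None if r is None else ("mat",np.round(1000*np.array([(r[:2]-C)@ax,(r[:2]-C)@ay]),1),np.round(1000*np.array([(r[3:5]-C)@ax,(r[3:5]-C)@ay]),1)))
E
python3 st.py; python3 obj.py tin_mid:.003 red_spool_mid:0 amber_jar_mid:0
```

```text
9.85 tcp [ 525.9 -326.1  155.8] j [-0.6816  0.0589  1.7359  0.0145  1.292  -0.5694] sum-pi -0.0548 toolz [ 0.0513 -0.0237 -0.9984] jawdeg -6.6 w 0.0853
amber_jar_mid 0.82 [0.0054 0.0534 0.0575] [ 5.583e-01 -3.330e-01  2.010e-02  5.584e-01 -3.333e-01  2.300e+02] ('mat', array([  77.8, -319.3]), array([  78. , -319.6]))
```

Emit:
step_arm --deltas '[{"x":0,"y":-1,"z":0,"twist":-0.12},{"x":0,"y":-1,"z":0,"twist":-0.12},{"x":0,"y":-1,"z":0,"twist":-0.12},{"x":0,"y":-1,"z":0,"twist":-0.12},{"x":0,"y":-1,"z":0,"twist":-0.12},{"x":0,"y":-1,"z":0,"twist":-0.12},{"x":0,"y":-1,"z":0,"twist":-0.12},{"x":0,"y":-1,"z":0,"twist":-0.12},{"x":0,"y":-1,"z":0,"twist":-0.12},{"x":0,"y":-1,"z":0,"twist":-0.12},{"x":0,"y":0,"z":0,"twist":-0.12},{"x":0,"y":0,"z":0,"twist":-0.12}]'

```text
t: 11.05
tcp_pos: [0.5295, -0.4061, 0.157]
tcp_rot: [1.0, -0.016, -0.007, 0.023]
ft_force: [0.2, -0.4, 0.1]
width: 0.0853
```

```bash
python3 st.py; python3 obj.py tin_mid:.003 red_spool_mid:0; python3 - <<'E'
from h import *
c=camera("top");cv2.imwrite("pics/t4.png",cv2.resize(c["img"][180:360,240:560],None,fx=2.5,fy=2.5))
E
```

```text
11.05 tcp [ 529.5 -406.1  157. ] j [-0.7475  0.1932  1.5867 -0.0445  1.3412  0.8654] sum-pi -0.0204 toolz [-0.0143 -0.0458 -0.9988] jawdeg -91.8 w 0.0853
tin_mid 0.87 [0.0273 0.0314 0.0347] [ 5.267e-01 -6.300e-03  2.760e-02  5.266e-01 -6.200e-03  4.200e+02] ('mat', array([-1.7, -0.9]), array([-1.8, -0.8]))
red_spool_mid 0.69 [0.0048 0.0387 0.0447] [ 5.066e-01 -4.340e-01  1.830e-02  5.066e-01 -4.309e-01  1.470e+02] ('mat', array([  41.6, -426.8]), array([  41.1, -423.8]))
red_spool_mid 0.5 [0.0154 0.0541 0.0581] [ 0.5617  0.3126  0.0181  0.5599  0.3049 15.    ] ('mat', array([-14.2, 319.7]), array([-14.8, 311.8]))
```

View pics/t4.png

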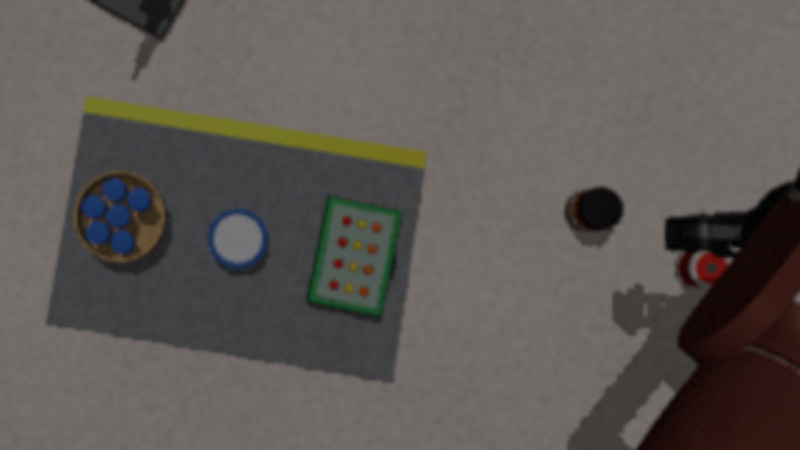

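The tin stands within 2 mm of the mat centre, midway between pot and box. Next is the spool.

Emit:
step_arm --deltas '[{"x":-0.3,"y":-0.4,"z":0,"twist":-0.12},{"x":-0.3,"y":-0.4,"z":0,"twist":-0.12},{"x":-0.3,"y":-0.4,"z":0,"twist":-0.12},{"x":-0.3,"y":-0.4,"z":0,"twist":-0.12},{"x":-0.3,"y":-0.4,"z":0,"twist":-0.12},{"x":-0.3,"y":-0.4,"z":0,"twist":-0.12},{"x":-0.2,"y":-0.4,"z":0,"twist":-0.12},{"x":0,"y":0,"z":0,"twist":-0.12},{"x":0,"y":0,"z":0,"twist":-0.12},{"x":0,"y":0,"z":0,"twist":-0.12},{"x":0,"y":0,"z":0,"twist":0}]'

```text
t: 12.17
tcp_pos: [0.5096, -0.4268, 0.1578]
tcp_rot: [0.813, -0.582, -0.019, 0.014]
ft_force: [0.5, -0.1, 0.9]
width: 0.0856
```

```bash
python3 st.py
```

```text
12.17 tcp [ 509.6 -426.8  157.8] j [-0.7947  0.2197  1.5549 -0.0346  1.4003  2.0249] sum-pi 0.0332 toolz [-4.750e-02 -3.000e-04 -9.989e-01] jawdeg -161.2 w 0.0856
```

Emit:
step_arm --deltas '[{"x":-0.1,"y":-0.4,"z":-3,"twist":0},{"x":-0.1,"y":-0.4,"z":-3,"twist":0},{"x":0,"y":0,"z":-3,"twist":0},{"x":0,"y":0,"z":-1.2,"twist":0},{"x":0,"y":0,"z":0,"twist":0},{"x":0,"y":0,"z":0,"twist":0}]'

```text
t: 12.67
tcp_pos: [0.5096, -0.4336, 0.0572]
tcp_rot: [0.821, -0.57, -0.016, 0.014]
ft_force: [0.6, -0.9, 0.5]
width: 0.0853
```

```bash
python3 st.py
```

```text
12.67 tcp [ 509.6 -433.6   57.2] j [-0.8017  0.3258  1.6071 -0.0363  1.2337  1.9946] sum-pi 0.0251 toolz [-0.0419 -0.006  -0.9991] jawdeg -159.5 w 0.0853
```

Emit:
step_arm --deltas '[{"x":-0.2,"y":0,"z":-2.4,"twist":0},{"x":-0.1,"y":0,"z":-2.2,"twist":0},{"x":0,"y":0,"z":-0.3,"twist":0},{"x":0,"y":0,"z":0,"twist":0}]'

```text
t: 13.0
tcp_pos: [0.5109, -0.4366, 0.0159]
tcp_rot: [0.824, -0.567, -0.009, 0.016]
ft_force: [0.2, -0.9, 0.1]
width: 0.0852
```

```bash
python3 st.py
```

```text
13.0 tcp [ 510.9 -436.6   15.9] j [-0.8034  0.3761  1.6211 -0.0375  1.1568  1.9885] sum-pi 0.0124 toolz [-0.0332 -0.0151 -0.9993] jawdeg -159.1 w 0.0852
```

Emit:
step_arm --deltas '[{"x":-0.4,"y":0.2,"z":-0.5,"twist":0},{"x":-0.1,"y":0.1,"z":-0.2,"twist":0},{"x":0,"y":0,"z":0,"twist":0}]'

```text
t: 13.25
tcp_pos: [0.5081, -0.4355, 0.0141]
tcp_rot: [0.824, -0.566, -0.006, 0.016]
ft_force: [-0.1, -0.7, -0.6]
width: 0.0853
```

Emit:
step_arm --deltas '[{"x":0,"y":0,"z":0,"twist":0},{"x":0,"y":0,"z":0,"twist":0},{"x":0,"y":0,"z":0,"twist":0},{"x":0,"y":0,"z":0,"twist":0},{"x":0,"y":0,"z":0,"twist":0},{"x":0,"y":0,"z":0,"twist":0},{"x":0,"y":0,"z":0,"twist":0}]' --jaw 1

```text
t: 13.83
tcp_pos: [0.5101, -0.4376, 0.019]
tcp_rot: [0.824, -0.566, -0.002, 0.017]
ft_force: [0.1, 0.2, -1.3]
width: 0.0361
```

```bash
python3 st.py
```

```text
13.83 tcp [ 510.1 -437.6   19. ] j [-0.8053  0.3638  1.631  -0.0379  1.1444  1.9846] sum-pi -0.0024 toolz [-0.023  -0.0258 -0.9994] jawdeg -159.0 w 0.0361
```

Emit:
step_arm --deltas '[{"x":0,"y":0,"z":1.5,"twist":0},{"x":0,"y":0,"z":3,"twist":0},{"x":0,"y":0,"z":3.5,"twist":0},{"x":0,"y":2,"z":2,"twist":0},{"x":0.2,"y":4,"z":0,"twist":0},{"x":0.2,"y":4,"z":0,"twist":0},{"x":0.2,"y":4,"z":0,"twist":0},{"x":0.2,"y":4,"z":0,"twist":0},{"x":0.2,"y":4,"z":0,"twist":0},{"x":0.2,"y":4,"z":0,"twist":0},{"x":0.2,"y":4,"z":0,"twist":0},{"x":0.2,"y":3,"z":0,"twist":0}]'

```text
t: 14.83
tcp_pos: [0.5235, -0.1008, 0.1347]
tcp_rot: [0.821, -0.571, 0.003, 0.016]
ft_force: [-0.5, 0.5, 0.2]
width: 0.0362
```

Emit:
step_arm --deltas '[{"x":0.1,"y":3,"z":0,"twist":0},{"x":0,"y":2,"z":0,"twist":0},{"x":0,"y":0,"z":0,"twist":0}]'

```text
t: 15.08
tcp_pos: [0.5241, -0.0428, 0.1379]
tcp_rot: [0.823, -0.569, 0.004, 0.015]
ft_force: [0.2, 0.5, -0.8]
width: 0.0364
```

```bash
python3 st.py; python3 - <<'E'
from h import *
c=camera("scene");cv2.imwrite("pics/s5.png",cv2.resize(c["img"][150:270,220:380],None,fx=4.5,fy=4.5,interpolation=cv2.INTER_CUBIC))
E
```

```text
15.08 tcp [524.1 -42.8 137.9] j [-0.2067 -0.1024  1.9254 -0.0313  1.3236  2.5815] sum-pi 0.005 toolz [-0.011  -0.0287 -0.9995] jawdeg -159.3 w 0.0364
```

View pics/s5.png

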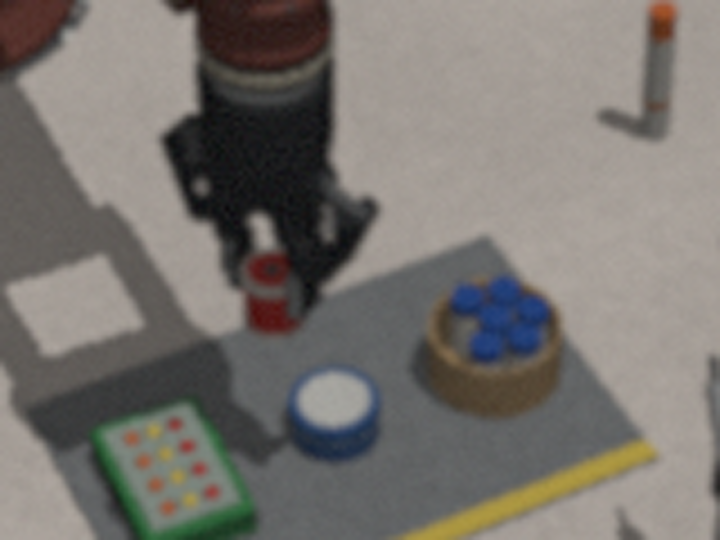

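The spool is held upright, with the tin standing at crop (335,410). I'll move above the tin.

Emit:
step_arm --deltas '[{"x":0,"y":2,"z":-1.5,"twist":0},{"x":0,"y":1.5,"z":-2,"twist":0},{"x":0,"y":0,"z":-2,"twist":0},{"x":0,"y":0,"z":-0.7,"twist":0},{"x":0,"y":0,"z":0,"twist":0},{"x":0,"y":0,"z":0,"twist":0}]'

```text
t: 15.63
tcp_pos: [0.5271, -0.0136, 0.0798]
tcp_rot: [0.821, -0.57, 0.009, 0.015]
ft_force: [-0.2, -0.9, -0.5]
width: 0.0359
```

```bash
python3 st.py; python3 - <<'E'
from h import *
for n in("top","scene"):
    c=camera(n)
    for x in finder.masks_of(c,"red_spool_mid")[:1]:
        P=cloud(c,x["mask"]);print(n,x["p"],np.round(np.percentile(P,[3,50,97],axis=0),4).tolist())
E
```

```text
15.63 tcp [527.1 -13.6  79.8] j [-0.1484 -0.0329  1.9648 -0.037   1.2077  2.6497] sum-pi -0.002 toolz [-0.0029 -0.0345 -0.9994] jawdeg -159.6 w 0.0359
top 0.27 [[0.4217, 0.3179, 0.0097], [0.4307, 0.3213, 0.0863], [0.4388, 0.3345, 0.1137]]
scene 0.73 [[0.5152, -0.0297, 0.065], [0.5354, -0.0214, 0.0929], [0.5473, -0.0071, 0.1049]]
```

```bash
python3 - <<'E'
from h import *
c=camera("scene")
m=finder.masks_of(c,"red_spool_mid")[0]["mask"];P=cloud(c,m)
print(top(P,.102,.005))
k=np.argwhere(m);print(k.min(0),k.max(0))
b=finder.masks_of(c,"tin_mid")[0]["mask"];Q=cloud(c,b);print(top(Q,.031,.005))
# predicted silhouette columns for a cylinder centre guess
Rm=R.from_quat(c["attitude"]).inv()
def sil(x,y,r,z0,z1):
    a=np.linspace(0,2*np.pi,60);g=np.array([[x+r*np.cos(t),y+r*np.sin(t),z] for t in a for z in(z0,z1)])
    return cv2.projectPoints(Rm.apply(g-c["xyz"]),np.zeros(3),np.zeros(3),c["K"],np.array(c["dist_coeffs"]))[0][:,0]
for y in(-.013,-.0095,-.006):
    u=sil(.527,y,.019,.061,.101);print(y,u.min(0),u.max(0))
u=sil(.5277,-.006,.028,.003,.031);k=np.argwhere(b);print(u.min(0),u.max(0),k.min(0),k.max(0))
cv2.imwrite("pics/s6.png",cv2.resize(c["img"][195:265,260:350],None,fx=8,fy=8,interpolation=cv2.INTER_CUBIC))
E
```

```text
[ 5.296e-01 -1.580e-02  1.940e-02  5.295e-01 -1.650e-02  8.500e+01]
[217 285] [236 297]
[ 5.309e-01 -7.500e-03  2.870e-02  5.369e-01 -9.100e-03  1.760e+02]
-0.013 [283.42122992 215.95804823] [298.16234022 236.53765106]
-0.0095 [284.51484203 215.40215863] [299.22367748 235.96549069]
-0.006 [285.6066544  214.84724888] [300.28325228 235.39428779]
[283.57913614 230.36467341] [304.19889888 252.23467365] [233 285] [252 304]
```

View pics/s6.png

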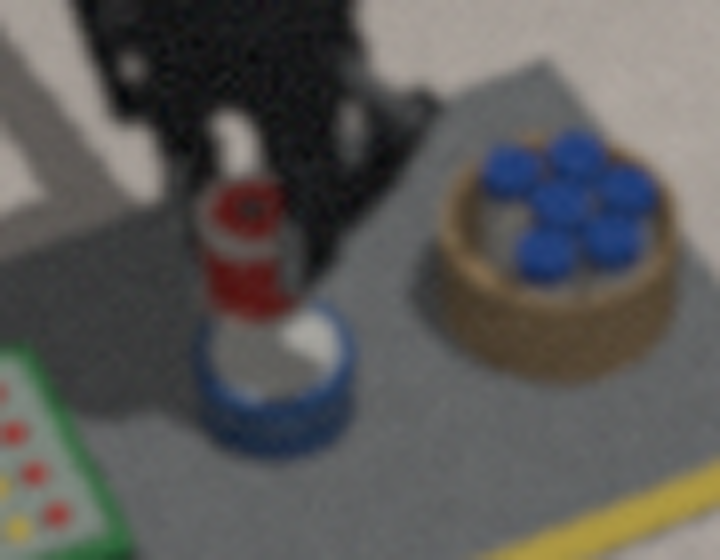

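Emit:
step_arm --deltas '[{"x":0,"y":0.5,"z":-0.5,"twist":0},{"x":0,"y":0.45,"z":-0.8,"twist":0},{"x":0,"y":0,"z":-0.8,"twist":0},{"x":0,"y":0,"z":0,"twist":0}]'

```text
t: 16.32
tcp_pos: [0.5285, -0.0025, 0.0588]
tcp_rot: [0.821, -0.57, 0.011, 0.014]
ft_force: [-1.1, -0.2, -1.4]
width: 0.0357
```

```bash
cat > rel.py <<'E'
from h import *
c=camera("scene")
for t in("red_spool_mid","tin_mid"):
    P=cloud(c,finder.masks_of(c,t)[0]["mask"]);h=np.percentile(P[:,2],96)-.004;print(t,round(h,4),top(P,h,.005))
E
python3 st.py;python3 rel.py
```

```text
16.32 tcp [528.5  -2.5  58.8] j [-0.1273 -0.003   1.975  -0.0372  1.1639  2.6717] sum-pi -0.0058 toolz [ 0.0017 -0.0347 -0.9994] jawdeg -159.5 w 0.0357
red_spool_mid 0.0298 [ 5.169e-01 -1.164e-01  5.800e-02  5.186e-01 -1.175e-01  6.480e+02]
tin_mid 0.0294 [ 5.308e-01 -6.500e-03  3.020e-02  5.378e-01 -1.580e-02  1.230e+02]
```

Emit:
step_arm --deltas '[{"x":-0.1,"y":-0.2,"z":-0.5,"twist":0},{"x":0,"y":0,"z":-0.2,"twist":0},{"x":0,"y":0,"z":0,"twist":0}]'

```text
t: 16.72
tcp_pos: [0.5292, -0.0052, 0.0537]
tcp_rot: [0.821, -0.57, 0.012, 0.013]
ft_force: [0.9, -0.7, -0.9]
width: 0.036
```

```bash
python3 st.py; python3 - <<'E'
from h import *
c=camera("scene")
for x in finder.masks_of(c,"red_spool_mid")[:2]:
    P=cloud(c,x["mask"]);print(x["p"],x["pixel"],[top(P,h,.004) for h in(.072,.076)])
E
```

```text
16.72 tcp [529.2  -5.2  53.7] j [-0.1322  0.0036  1.9782 -0.0376  1.1498  2.6676] sum-pi -0.01 toolz [ 0.0056 -0.0354 -0.9994] jawdeg -159.6 w 0.036
0.71 [233.3, 294.5] [array([ 5.302e-01, -4.800e-03,  2.200e-02,  5.294e-01, -8.200e-03,
        7.600e+01]), array([ 5.324e-01, -6.900e-03,  1.960e-02,  5.305e-01, -8.400e-03,
        7.000e+01])]
0.32 [257.8, 255.5] [None, None]
```

Emit:
step_arm --deltas '[{"x":-0.15,"y":0,"z":-0.3,"twist":0},{"x":0,"y":0,"z":-0.1,"twist":0},{"x":0,"y":0,"z":0,"twist":0},{"x":0,"y":0,"z":0,"twist":0}]'

```text
t: 17.15
tcp_pos: [0.5279, -0.0054, 0.0499]
tcp_rot: [0.821, -0.57, 0.013, 0.013]
ft_force: [0.2, -0.4, -1.1]
width: 0.0361
```

```bash
python3 st.py; python3 - <<'E'
from h import *
c=camera("scene")
for x in finder.masks_of(c,"red_spool_mid")[:1]:
    P=cloud(c,x["mask"]);print(x["p"],x["pixel"],[top(P,h,.004) for h in(.068,.070,.072)])
E
```

```text
17.15 tcp [527.9  -5.4  49.9] j [-0.1329  0.0055  1.9835 -0.0377  1.1417  2.6676] sum-pi -0.0109 toolz [ 0.0065 -0.0355 -0.9993] jawdeg -159.6 w 0.0361
0.65 [254.4, 257.9] [None, None, None]
```

Now release, then lift clear.

Emit:
step_arm --deltas '[{"x":0,"y":0,"z":0,"twist":0},{"x":0,"y":0,"z":0,"twist":0},{"x":0,"y":0,"z":0,"twist":0},{"x":0,"y":0,"z":0,"twist":0},{"x":0,"y":0,"z":0,"twist":0}]' --jaw -1

```text
t: 17.67
tcp_pos: [0.5288, -0.0054, 0.0509]
tcp_rot: [0.821, -0.57, 0.014, 0.012]
ft_force: [-0.1, 0.4, -0.4]
width: 0.0855
```

Emit:
step_arm --deltas '[{"x":0,"y":0,"z":1,"twist":0},{"x":0,"y":0,"z":2,"twist":0},{"x":0,"y":0,"z":3,"twist":0},{"x":0,"y":0,"z":3,"twist":0},{"x":0,"y":-2,"z":1,"twist":0},{"x":0,"y":-4,"z":0,"twist":0},{"x":0,"y":-4,"z":0,"twist":0},{"x":0,"y":-4,"z":0,"twist":0},{"x":0,"y":-4,"z":0,"twist":0},{"x":0.3,"y":-4,"z":0,"twist":0},{"x":0.3,"y":-2,"z":0,"twist":0},{"x":0,"y":0,"z":0,"twist":0}]'

```text
t: 18.67
tcp_pos: [0.5339, -0.2552, 0.1681]
tcp_rot: [0.823, -0.567, 0.02, 0.012]
ft_force: [-0.1, 0.2, -0.5]
width: 0.0856
```

```bash
python3 st.py; python3 obj.py tin_mid:.003 red_spool_mid:.031 amber_jar_mid:0; python3 - <<'E'
from h import *
c=camera("scene")
for x in finder.masks_of(c,"red_spool_mid")[:1]:
    P=cloud(c,x["mask"]);print(x["p"],x["pixel"],np.percentile(P[:,2],[5,50,95]),top(P,.071))
E
```

```text
18.67 tcp [ 533.9 -255.2  168.1] j [-5.5930e-01 -1.6000e-03  1.7761e+00 -2.6500e-02  1.3289e+00  2.2243e+00] sum-pi -0.0382 toolz [ 0.0188 -0.0421 -0.9989] jawdeg -159.1 w 0.0856
tin_mid 0.57 [0.0216 0.0312 0.035 ] [ 5.266e-01 -6.000e-03  2.790e-02  5.248e-01 -9.000e-03  2.040e+02] ('mat', array([-1.8, -0.6]), array([-3.2, -3.8]))
red_spool_mid 0.65 [0.0672 0.0716 0.0749] [ 5.265e-01 -3.600e-03  1.870e-02  5.266e-01 -3.100e-03  2.040e+02] ('mat', array([-2.3,  1.8]), array([-2.3,  2.3]))
amber_jar_mid 0.74 [-0.0003  0.0032  0.0067] None None
0.69 [233.2, 298.4] [0.03191711 0.06500149 0.07377573] [ 5.324e-01 -3.800e-03  2.130e-02  5.319e-01 -4.400e-03  1.000e+02]
```

The spool stands on the tin about 2.5 mm off centre, which I accept. For the jar, I'll turn the tool so that its tilt cancels, then move above the jar.

Emit:
step_arm --deltas '[{"x":0.1,"y":-0.5,"z":0,"twist":0.12},{"x":0.1,"y":-0.5,"z":0,"twist":0.12},{"x":0.1,"y":-0.5,"z":0,"twist":0.12},{"x":0.1,"y":-0.5,"z":0,"twist":0.12},{"x":0.1,"y":-0.5,"z":0,"twist":0.12},{"x":0.1,"y":-0.5,"z":0,"twist":0.12},{"x":0.1,"y":-0.5,"z":0,"twist":0.12},{"x":0.1,"y":-0.5,"z":0,"twist":0.12},{"x":0.1,"y":-0.5,"z":0,"twist":0.12},{"x":0.1,"y":-0.5,"z":0,"twist":0.12},{"x":0.1,"y":-0.5,"z":0,"twist":0.12},{"x":0.1,"y":-0.5,"z":0,"twist":0.12}]'

```text
t: 19.97
tcp_pos: [0.5478, -0.291, 0.1652]
tcp_rot: [0.988, 0.15, 0.019, -0.005]
ft_force: [0.5, -0.5, -0.5]
width: 0.0854
```

Emit:
step_arm --deltas '[{"x":0.1,"y":-0.1,"z":0,"twist":0.12},{"x":0.1,"y":-0.1,"z":0,"twist":0.12},{"x":0.1,"y":-0.1,"z":0,"twist":0.12},{"x":0.1,"y":-0.1,"z":0,"twist":0.12},{"x":0,"y":0,"z":0,"twist":0.12},{"x":0,"y":0,"z":0,"twist":0.12},{"x":0,"y":0,"z":0,"twist":0.12},{"x":0,"y":0,"z":0,"twist":0.12},{"x":0,"y":0,"z":0,"twist":0.12},{"x":0,"y":0,"z":0,"twist":0.12},{"x":0,"y":0,"z":0,"twist":0.12},{"x":0,"y":0,"z":0,"twist":0.12}]'

```text
t: 20.97
tcp_pos: [0.5542, -0.2762, 0.1638]
tcp_rot: [0.621, 0.784, 0.009, -0.019]
ft_force: [0.1, 0.1, -0.5]
width: 0.0853
```

Emit:
step_arm --deltas '[{"x":0,"y":0,"z":0,"twist":0.12},{"x":0,"y":0,"z":0,"twist":0.12},{"x":0,"y":0,"z":0,"twist":0.12},{"x":0,"y":0,"z":0,"twist":0.12},{"x":0,"y":0,"z":0,"twist":0.12},{"x":0,"y":0,"z":0,"twist":0.12},{"x":0,"y":0,"z":0,"twist":0.12},{"x":0,"y":0,"z":0,"twist":0.12},{"x":0,"y":0,"z":0,"twist":0.12},{"x":0,"y":0,"z":0,"twist":0.12},{"x":0,"y":0,"z":0,"twist":0.12},{"x":0,"y":0,"z":0,"twist":0}]'

```text
t: 21.97
tcp_pos: [0.5559, -0.2558, 0.1624]
tcp_rot: [-0.02, 1.0, -0.005, -0.023]
ft_force: [-0.8, 0.1, 0.2]
width: 0.0855
```

```bash
python3 st.py; python3 obj.py tin_mid:.003 red_spool_mid:.031 amber_jar_mid:0
```

```text
21.97 tcp [ 555.9 -255.8  162.4] j [-0.5379  0.0977  1.6832 -0.033   1.3955 -2.1419] sum-pi 0.0348 toolz [-0.0464 -0.0101 -0.9989] jawdeg 92.3 w 0.0855
tin_mid 0.71 [0.0276 0.0314 0.0343] [ 5.265e-01 -5.700e-03  2.700e-02  5.247e-01 -8.100e-03  1.830e+02] ('mat', array([-2. , -0.3]), array([-3.4, -2.9]))
red_spool_mid 0.66 [0.0684 0.0715 0.0751] [ 5.264e-01 -4.000e-03  1.890e-02  5.267e-01 -3.700e-03  2.100e+02] ('mat', array([-2.3,  1.4]), array([-2.1,  1.7]))
```

Emit:
step_arm --deltas '[{"x":0,"y":-2.5,"z":0,"twist":-0.09},{"x":0,"y":-3,"z":-1,"twist":-0.09},{"x":0,"y":-2,"z":-2,"twist":0},{"x":0,"y":0,"z":-3,"twist":0},{"x":0,"y":0,"z":-1.5,"twist":0},{"x":0,"y":0,"z":0,"twist":0},{"x":0,"y":0,"z":0,"twist":0}]'

```text
t: 22.75
tcp_pos: [0.5573, -0.3356, 0.088]
tcp_rot: [0.083, 0.996, -0.004, -0.021]
ft_force: [-0.3, -1.1, 0.9]
width: 0.0852
```

```bash
python3 st.py
```

```text
22.75 tcp [ 557.3 -335.6   88. ] j [-0.6439  0.2544  1.6377 -0.0302  1.2804 -2.0398] sum-pi 0.0309 toolz [-0.0419 -0.0047 -0.9991] jawdeg 80.5 w 0.0852
```

Emit:
step_arm --deltas '[{"x":-0.1,"y":0.2,"z":-2.5,"twist":0},{"x":-0.1,"y":0.2,"z":-2.5,"twist":0},{"x":-0.1,"y":0,"z":-1.6,"twist":0},{"x":0,"y":0,"z":0,"twist":0},{"x":0,"y":0,"z":0,"twist":0}]'

```text
t: 23.17
tcp_pos: [0.5585, -0.3331, 0.0283]
tcp_rot: [0.084, 0.996, -0.007, -0.016]
ft_force: [0.8, 0.0, 0.9]
width: 0.0856
```

```bash
python3 st.py
```

```text
23.17 tcp [ 558.5 -333.1   28.3] j [-0.6398  0.3194  1.6696 -0.031   1.1722 -2.03  ] sum-pi 0.0197 toolz [-0.0327 -0.0113 -0.9994] jawdeg 80.4 w 0.0856
```

Emit:
step_arm --deltas '[{"x":-0.3,"y":0.2,"z":-1.4,"twist":0},{"x":0,"y":0,"z":0,"twist":0},{"x":0,"y":0,"z":0,"twist":0}]'

```text
t: 23.42
tcp_pos: [0.5581, -0.3323, 0.0184]
tcp_rot: [0.084, 0.996, -0.009, -0.013]
ft_force: [0.1, -0.3, 0.6]
width: 0.0854
```

Emit:
step_arm --deltas '[{"x":0,"y":0,"z":0,"twist":0},{"x":0,"y":0,"z":0,"twist":0},{"x":0,"y":0,"z":0,"twist":0},{"x":0,"y":0,"z":0,"twist":0},{"x":0,"y":0,"z":0,"twist":0},{"x":0,"y":0,"z":0,"twist":0},{"x":0,"y":0,"z":0,"twist":0}]' --jaw 1

```text
t: 24.0
tcp_pos: [0.5598, -0.3336, 0.0218]
tcp_rot: [0.084, 0.996, -0.01, -0.011]
ft_force: [0.1, 0.3, -1.8]
width: 0.0385
```

```bash
python3 st.py
```

```text
24.0 tcp [ 559.8 -333.6   21.8] j [-0.6392  0.3238  1.6767 -0.0314  1.1483 -2.0284] sum-pi 0.0072 toolz [-0.0228 -0.0188 -0.9996] jawdeg 80.4 w 0.0385
```

Emit:
step_arm --deltas '[{"x":0,"y":0,"z":1.5,"twist":0},{"x":0,"y":0,"z":3,"twist":0},{"x":0.3,"y":0,"z":3.5,"twist":0},{"x":0.6,"y":2,"z":1.5,"twist":0},{"x":0.6,"y":3.5,"z":0,"twist":0},{"x":0.6,"y":3.5,"z":0,"twist":0},{"x":0.6,"y":3.5,"z":0,"twist":0},{"x":0.6,"y":3.5,"z":0,"twist":0},{"x":0.6,"y":3.5,"z":0,"twist":0},{"x":0.6,"y":3.5,"z":0,"twist":0},{"x":0.3,"y":2,"z":0,"twist":0},{"x":0,"y":0,"z":0,"twist":0}]'

```text
t: 25.0
tcp_pos: [0.6075, -0.0741, 0.1334]
tcp_rot: [0.088, 0.996, -0.01, -0.007]
ft_force: [-0.1, 0.0, -1.0]
width: 0.0386
```

```bash
python3 st.py
```

```text
25.0 tcp [607.5 -74.1 133.4] j [-0.2329  0.1085  1.7219 -0.0226  1.3214 -1.6227] sum-pi 0.0102 toolz [-0.0149 -0.0189 -0.9997] jawdeg 80.0 w 0.0386
```

Emit:
step_arm --deltas '[{"x":0,"y":2,"z":0,"twist":0},{"x":0,"y":2,"z":0,"twist":0},{"x":-0.1,"y":1.6,"z":-1,"twist":0},{"x":-0.1,"y":0,"z":-2.5,"twist":0},{"x":-0.1,"y":0,"z":-2.5,"twist":0},{"x":0,"y":0,"z":-1.5,"twist":0},{"x":0,"y":0,"z":0,"twist":0},{"x":0,"y":0,"z":0,"twist":0}]'

```text
t: 25.67
tcp_pos: [0.607, -0.0176, 0.066]
tcp_rot: [0.086, 0.996, -0.012, -0.001]
ft_force: [0.9, 0.1, -0.7]
width: 0.0384
```

```bash
python3 st.py; python3 - <<'E'
from h import *
c=camera("scene")
for t in("amber_jar_mid","tin_mid","red_spool_mid"):
  for x in finder.masks_of(c,t)[:1]:
    P=cloud(c,x["mask"]);h=np.percentile(P[:,2],95)-.002;print(t,x["p"],x["pixel"],h,top(P,h))
cv2.imwrite("pics/s7.png",cv2.resize(c["img"][180:280,250:370],None,fx=6,fy=6,interpolation=cv2.INTER_CUBIC))
E
```

```text
25.67 tcp [607.  -17.6  66. ] j [-0.1406  0.1688  1.778  -0.0253  1.1959 -1.5289] sum-pi 0.0011 toolz [-0.0043 -0.0231 -0.9997] jawdeg 80.1 w 0.0384
```

View pics/s7.png

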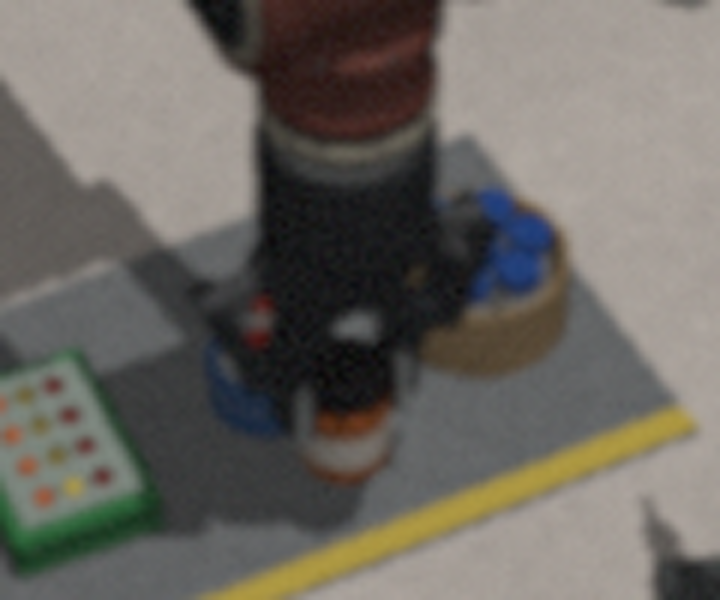

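The jar is held upright behind the tin, with its base at about crop (350,470).

Emit:
step_arm --deltas '[{"x":-0.2,"y":0,"z":-2,"twist":0},{"x":-0.2,"y":0,"z":-1.5,"twist":0},{"x":0,"y":0,"z":0,"twist":0},{"x":0,"y":0,"z":0,"twist":0}]'

```text
t: 26.2
tcp_pos: [0.609, -0.019, 0.0386]
tcp_rot: [0.087, 0.996, -0.012, 0.006]
ft_force: [0.9, 0.2, -0.3]
width: 0.0385
```

```bash
python3 st.py
```

```text
26.2 tcp [609.  -19.   38.6] j [-0.1424  0.2006  1.7936 -0.0259  1.1337 -1.5282] sum-pi -0.0137 toolz [ 0.0104 -0.0252 -0.9996] jawdeg 80.0 w 0.0385
```

Emit:
step_arm --deltas '[{"x":-0.4,"y":0.15,"z":-0.6,"twist":0},{"x":-0.4,"y":0.1,"z":-0.6,"twist":0},{"x":0,"y":0,"z":0,"twist":0},{"x":0,"y":0,"z":0,"twist":0}]'

```text
t: 26.53
tcp_pos: [0.6029, -0.0167, 0.0298]
tcp_rot: [0.087, 0.996, -0.012, 0.009]
ft_force: [0.1, 0.1, -1.1]
width: 0.0386
```

```bash
python3 st.py
```

```text
26.53 tcp [602.9 -16.7  29.8] j [-0.1401  0.1964  1.8156 -0.0263  1.1098 -1.5251] sum-pi -0.0197 toolz [ 0.0164 -0.0261 -0.9995] jawdeg 80.0 w 0.0386
```

Emit:
step_arm --deltas '[{"x":0.1,"y":-0.05,"z":-0.4,"twist":0},{"x":0,"y":0,"z":-0.2,"twist":0},{"x":0,"y":0,"z":0,"twist":0}]'

```text
t: 26.78
tcp_pos: [0.6049, -0.0173, 0.025]
tcp_rot: [0.087, 0.996, -0.012, 0.01]
ft_force: [-1.0, 0.0, 0.1]
width: 0.0389
```

```bash
python3 st.py
```

```text
26.78 tcp [604.9 -17.3  25. ] j [-0.1406  0.2064  1.8135 -0.0265  1.0998 -1.5254] sum-pi -0.0219 toolz [ 0.0185 -0.0265 -0.9995] jawdeg 80.0 w 0.0389
```

Emit:
step_arm --deltas '[{"x":0,"y":0,"z":0,"twist":0},{"x":0,"y":0,"z":0,"twist":0},{"x":0,"y":0,"z":0,"twist":0},{"x":0,"y":0,"z":0,"twist":0},{"x":0,"y":0,"z":0,"twist":0}]' --jaw -1

```text
t: 27.2
tcp_pos: [0.6062, -0.0176, 0.0259]
tcp_rot: [0.087, 0.996, -0.012, 0.012]
ft_force: [0.5, 0.3, -0.3]
width: 0.0852
```

Emit:
step_arm --deltas '[{"x":0,"y":0,"z":1.5,"twist":0},{"x":0,"y":0,"z":3,"twist":0},{"x":0,"y":0,"z":4,"twist":0},{"x":0,"y":0,"z":4,"twist":0},{"x":-0.5,"y":3,"z":3,"twist":0},{"x":-1.5,"y":3.8,"z":1,"twist":0},{"x":-1.5,"y":3.8,"z":0,"twist":0},{"x":-1.5,"y":3.8,"z":0,"twist":0},{"x":-1.5,"y":3.8,"z":0,"twist":0},{"x":-1.5,"y":3.8,"z":0,"twist":0},{"x":-1,"y":2,"z":0,"twist":0},{"x":0,"y":0,"z":0,"twist":0}]'

```text
t: 28.2
tcp_pos: [0.51, 0.2293, 0.2007]
tcp_rot: [0.091, 0.996, -0.009, 0.014]
ft_force: [1.3, 0.5, -0.6]
width: 0.0856
```

```bash
python3 st.py;python3 obj.py tin_mid:.003 red_spool_mid:.031 amber_jar_mid:.003 tube_mid:0; python3 - <<'E'
from h import *
c=camera("scene")
for x in finder.masks_of(c,"tube_mid")[:1]:
    P=cloud(c,x["mask"]);print(x["p"],x["pixel"],top(P,.11,.005))
E
```

```text
28.2 tcp [510.  229.3 200.7] j [ 0.3036 -0.0937  1.8089 -0.0286  1.4075 -1.0809] sum-pi -0.0189 toolz [ 0.0265 -0.0213 -0.9994] jawdeg 79.6 w 0.0856
tin_mid 0.73 [0.0243 0.0311 0.0352] [ 5.266e-01 -6.100e-03  2.790e-02  5.252e-01 -8.600e-03  2.040e+02] ('mat', array([-1.8, -0.7]), array([-2.8, -3.4]))
red_spool_mid 0.29 [0.079  0.1088 0.1122] None None
amber_jar_mid 0.72 [0.0327 0.058  0.0615] [ 6.044e-01 -1.820e-02  1.950e-02  6.046e-01 -1.800e-02  2.190e+02] ('mat', array([76.9, -1.2]), array([77.1, -0.9]))
amber_jar_mid 0.2 [0.0059 0.0435 0.0559] [5.453e-01 1.030e-01 3.430e-02 5.461e-01 1.062e-01 1.790e+02] ('mat', array([  0.6, 110. ]), array([  0.9, 113.3]))
tube_mid 0.63 [0.0705 0.1085 0.1124] [4.296e-01 3.278e-01 1.010e-02 4.296e-01 3.272e-01 6.900e+01] ('mat', array([-147.1,  315.2]), array([-147. ,  314.6]))
0.41 [198.4, 389.5] None
```

The jar stands at mat (77, -1) mm, a gap of about 30.5 mm to the tin. Next is the tube.

Emit:
step_arm --deltas '[{"x":-1.5,"y":2,"z":0,"twist":0},{"x":-2.5,"y":3,"z":0,"twist":0},{"x":-2.2,"y":2.5,"z":0,"twist":0},{"x":-1,"y":1,"z":0,"twist":0},{"x":0,"y":0,"z":0,"twist":0},{"x":0,"y":0,"z":0,"twist":0}]'

```text
t: 29.05
tcp_pos: [0.4422, 0.3057, 0.1997]
tcp_rot: [0.101, 0.995, -0.011, 0.014]
ft_force: [0.6, 0.1, -0.2]
width: 0.0852
```

```bash
python3 st.py
```

```text
29.05 tcp [442.2 305.7 199.7] j [ 0.4842 -0.1404  1.8534 -0.0344  1.4171 -0.8783] sum-pi -0.0114 toolz [ 0.026  -0.0248 -0.9994] jawdeg 78.3 w 0.0852
```

Emit:
step_arm --deltas '[{"x":-0.6,"y":1,"z":0,"twist":0},{"x":-0.6,"y":1,"z":-1.5,"twist":0},{"x":-0.1,"y":0,"z":-3,"twist":0},{"x":-0.1,"y":0,"z":-3,"twist":0},{"x":-0.1,"y":0,"z":-2,"twist":0},{"x":0,"y":0,"z":0,"twist":0},{"x":0,"y":0,"z":0,"twist":0}]'

```text
t: 29.63
tcp_pos: [0.4329, 0.3239, 0.1047]
tcp_rot: [0.108, 0.994, -0.009, 0.017]
ft_force: [1.2, 0.1, 0.5]
width: 0.0854
```

```bash
python3 st.py
```

```text
29.63 tcp [432.9 323.9 104.7] j [ 0.5229 -0.0426  1.9286 -0.0372  1.2387 -0.8204] sum-pi -0.017 toolz [ 0.0324 -0.0219 -0.9992] jawdeg 77.6 w 0.0854
```

Emit:
step_arm --deltas '[{"x":-0.2,"y":0.2,"z":-2,"twist":0},{"x":-0.3,"y":0.2,"z":-2,"twist":0},{"x":0,"y":0,"z":0,"twist":0},{"x":0,"y":0,"z":0,"twist":0}]'

```text
t: 29.97
tcp_pos: [0.4333, 0.3288, 0.0703]
tcp_rot: [0.11, 0.994, -0.007, 0.021]
ft_force: [-0.3, -0.2, 0.0]
width: 0.0854
```

```bash
python3 st.py
```

```text
29.97 tcp [433.3 328.8  70.3] j [ 0.5308  0.0043  1.9461 -0.0389  1.1655 -0.8051] sum-pi -0.0258 toolz [ 0.0405 -0.0177 -0.999 ] jawdeg 77.4 w 0.0854
```

Emit:
step_arm --deltas '[{"x":-0.35,"y":-0.1,"z":-0.7,"twist":0},{"x":0,"y":0,"z":0,"twist":0},{"x":0,"y":0,"z":0,"twist":0}]'

```text
t: 30.22
tcp_pos: [0.4329, 0.3288, 0.0679]
tcp_rot: [0.11, 0.994, -0.004, 0.024]
ft_force: [0.4, 1.0, 0.2]
width: 0.0854
```

Emit:
step_arm --deltas '[{"x":0,"y":0,"z":0,"twist":0},{"x":0,"y":0,"z":0,"twist":0},{"x":0,"y":0,"z":0,"twist":0},{"x":0,"y":0,"z":0,"twist":0},{"x":0,"y":0,"z":0,"twist":0},{"x":0,"y":0,"z":0,"twist":0},{"x":0,"y":0,"z":0,"twist":0},{"x":0,"y":0,"z":0,"twist":0}]' --jaw 1

```text
t: 30.88
tcp_pos: [0.4347, 0.3297, 0.0713]
tcp_rot: [0.11, 0.994, -0.003, 0.026]
ft_force: [0.7, -0.2, 0.1]
width: 0.0181
```

```bash
python3 st.py;python3 obj.py tube_mid:0
```

```text
30.88 tcp [434.7 329.7  71.3] j [ 5.3110e-01 -1.0000e-03  1.9497e+00 -3.9400e-02  1.1547e+00 -8.0290e-01] sum-pi -0.0382 toolz [ 0.0514 -0.0116 -0.9986] jawdeg 77.3 w 0.0181
```

Emit:
step_arm --deltas '[{"x":0,"y":0,"z":1.5,"twist":0},{"x":0,"y":0,"z":3,"twist":0},{"x":0,"y":0,"z":3.5,"twist":0},{"x":0.5,"y":-1,"z":1,"twist":0},{"x":1.3,"y":-3,"z":0,"twist":0},{"x":1.4,"y":-3.5,"z":0,"twist":0},{"x":1.4,"y":-3.5,"z":0,"twist":0},{"x":1.4,"y":-3.5,"z":0,"twist":0},{"x":1.4,"y":-3.5,"z":0,"twist":0},{"x":1.2,"y":-3,"z":0,"twist":0},{"x":0.4,"y":-1,"z":0,"twist":0},{"x":0,"y":0,"z":0,"twist":0}]'

```text
t: 31.98
tcp_pos: [0.525, 0.0969, 0.1627]
tcp_rot: [0.108, 0.994, -0.004, 0.026]
ft_force: [-0.5, -0.1, -0.7]
width: 0.0185
```

```bash
python3 st.py; python3 - <<'E'
from h import *
c=camera("scene");cv2.imwrite("pics/s8.png",cv2.resize(c["img"][130:270,270:410],None,fx=4.2,fy=4.2,interpolation=cv2.INTER_CUBIC))
E
```

```text
31.98 tcp [525.   96.9 162.7] j [ 0.0523 -0.1467  1.9228 -0.0179  1.3151 -1.2983] sum-pi -0.0504 toolz [ 0.0513 -0.0146 -0.9986] jawdeg 77.6 w 0.0185
```

View pics/s8.png

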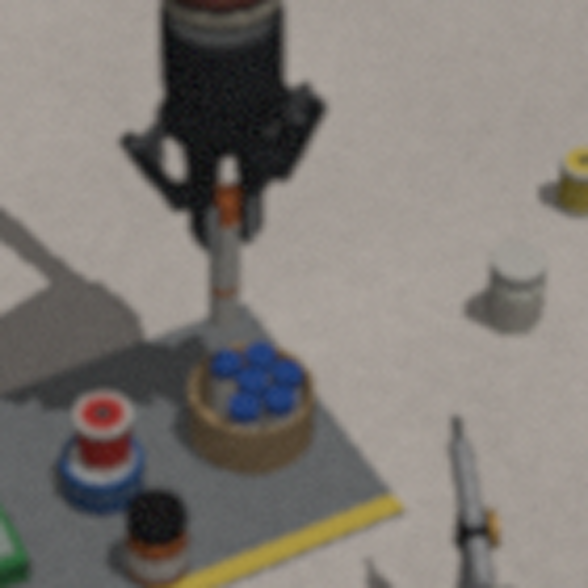

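```bash
cat > cyl.py <<'E'
from h import *
from scipy.optimize import least_squares
c=camera("scene");s=manip.get_state();tz=R.from_quat(s["tcp_rot"]).as_matrix()[:,2];g=s["tcp_pos"]-.019*tz
for x in finder.masks_of(c,"tube_mid")[:1]:
    m=cv2.erode(x["mask"].astype(np.uint8),np.ones((3,3)))>0
    P=cloud(c,m);P=P[(P[:,2]<g[2]-.01)&(np.hypot(*(P[:,:2]-g[:2]).T)<.03)];z0=g[2]-.09
    print(x["p"],len(P),P[:,2].min(),"bottom z",z0)
    f=lambda p:np.hypot(P[:,0]-p[0]-p[2]*(P[:,2]-z0),P[:,1]-p[1]-p[3]*(P[:,2]-z0))-.01
    r=least_squares(f,[*g[:2]+[-.003,0],0,0],loss="soft_l1",f_scale=.002)
    print("axis at bottom",np.round(r.x,4),"grasp",np.round(g,4),"rel",np.round(r.x[:2]-g[:2],4),"rms",np.sqrt((r.fun**2).mean()))
# pot reference in the same camera: blue caps at .053
m=finder.masks_of(c,"pot")[0]["mask"];hsv=cv2.cvtColor(c["img"],cv2.COLOR_BGR2HSV)
P=cloud(c,m&(abs(hsv[...,0].astype(int)-112)<14)&(hsv[...,1]>110));P=P[abs(P[:,2]-.053)<.004]
print("caps mean",P.mean(0),len(P))
E
python3 cyl.py
```

```text
0.68 99 0.0974123149856394 bottom z 0.09148626795622647
axis at bottom [ 0.5226  0.1008 -0.0142 -0.0593] grasp [0.5232 0.0994 0.1815] rel [-0.0006  0.0014] rms 0.0020438048311091847
caps mean [0.5517631  0.10527896 0.05206682] 174
```

```bash
cat > line.py <<'E'
from h import *
from scipy.optimize import least_squares
c=camera("scene");s=manip.get_state();tz=R.from_quat(s["tcp_rot"]).as_matrix()[:,2];g=s["tcp_pos"]-.019*tz
Rm=R.from_quat(c["attitude"]).inv()
pr=lambda X:cv2.projectPoints(Rm.apply(np.atleast_2d(X)-c["xyz"]),np.zeros(3),np.zeros(3),c["K"],np.array(c["dist_coeffs"]))[0][:,0]
m=finder.masks_of(c,"tube_mid")[0]["mask"]
z0=g[2]-.09
lo,hi=pr([[*g[:2],z0+.01],[*g[:2],g[2]-.022]])[:,1]
rows=np.arange(int(hi),int(lo));q=[]
for r in rows:
    k=np.nonzero(m[r])[0]
    if len(k)>4:q.append((r,k.mean(),len(k)))
q=np.array(q);a=np.polyfit(q[:,0],q[:,1],1);print("mask rows",len(q),"widths",q[:,2].min(),q[:,2].max())
right=R.from_quat(c["attitude"]).apply([1,0,0]);L=right[:2]/np.hypot(*right[:2]);print("lateral dir",L.round(3))
def f(p): # lateral offset, lateral lean
    X=[[*(g[:2]+L*(p[0]+p[1]*(g[2]-z))),z] for z in np.linspace(z0+.01,g[2]-.022,8)];u=pr(X);return u[:,0]-np.polyval(a,u[:,1])
r=least_squares(f,[0,0]);print("lateral off at grasp mm",1000*r.x[0],"lean",r.x[1],"off at bottom",1000*(r.x[0]+r.x[1]*.09))
for nm,X in(("pot centre",(.5446,.1037,.053)),("slot",(.5355,.082,.053))):print(nm,pr(X))
hsv=cv2.cvtColor(c["img"],cv2.COLOR_BGR2HSV);pm=finder.masks_of(c,"pot")[0]["mask"];k=np.argwhere(pm);print("pot cols",k.min(0),k.max(0))
t=np.linspace(0,2*np.pi,90);u=pr(np.c_[.5446+.042*np.cos(t),.1037+.042*np.sin(t),.045+0*t]);print("pred rim cols",u.min(0),u.max(0))
E
python3 line.py
```

```text
mask rows 13 widths 5.0 7.0
lateral dir [0.589 0.808]
lateral off at grasp mm 1.3304441272727456 lean -0.02986117891046165 off at bottom -1.3570619746688026
pot centre [[329.54400019 218.73823335]]
slot [[321.29606404 220.18110027]]
pot cols [212 316] [242 344]
pred rim cols [314.41481334 210.05426211] [344.61214985 231.81160681]
```

The tube is held nearly upright, with its tip above the near side of the pot. I'll shift it over the empty place and lower it to just above the caps.

Emit:
step_arm --deltas '[{"x":0.8,"y":-0.8,"z":0,"twist":0},{"x":0.7,"y":-0.7,"z":-0.5,"twist":0},{"x":0,"y":0,"z":-1,"twist":0},{"x":0,"y":0,"z":-0.7,"twist":0},{"x":0,"y":0,"z":0,"twist":0},{"x":0,"y":0,"z":0,"twist":0}]'

```text
t: 32.83
tcp_pos: [0.54, 0.0867, 0.138]
tcp_rot: [0.103, 0.994, -0.004, 0.026]
ft_force: [0.4, -0.1, -0.1]
width: 0.0186
```

```bash
python3 st.py; python3 line.py|grep lateral; python3 cyl.py; python3 - <<'E'
from h import *
c=camera("scene");cv2.imwrite("pics/s9.png",cv2.resize(c["img"][170:260,280:380],None,fx=6.5,fy=6.5,interpolation=cv2.INTER_CUBIC))
E
```

```text
32.83 tcp [540.   86.7 138. ] j [ 0.0308 -0.0894  1.9137 -0.0157  1.2669 -1.3302] sum-pi -0.0504 toolz [ 0.0508 -0.0134 -0.9986] jawdeg 78.2 w 0.0186
lateral dir [0.589 0.808]
lateral off at grasp mm 3.2540385985140916 lean -0.056651233955520484 off at bottom -1.8445724574827522
0.78 102 0.07209333622534309 bottom z 0.06812409112833123
axis at bottom [ 0.5371  0.0875  0.0063 -0.0208] grasp [0.5394 0.0871 0.1581] rel [-0.0023  0.0005] rms 0.0020292679555114377
caps mean [0.55574878 0.10578557 0.05217992] 154
```

View pics/s9.png

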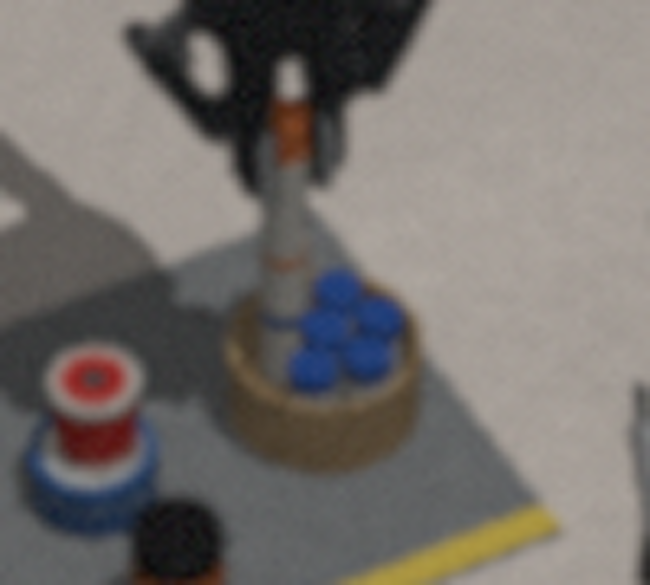

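The tip is about 4–5 mm short in -y of the empty place. I'll correct that.

Emit:
step_arm --deltas '[{"x":0,"y":-0.3,"z":0,"twist":0},{"x":0,"y":-0.2,"z":0,"twist":0},{"x":0,"y":0,"z":0,"twist":0}]'

```text
t: 33.43
tcp_pos: [0.541, 0.0815, 0.1404]
tcp_rot: [0.102, 0.994, -0.004, 0.028]
ft_force: [-0.2, 0.3, -1.0]
width: 0.0186
```

```bash
python3 st.py; python3 - <<'E'
from h import *
c=camera("scene")
Rm=R.from_quat(c["attitude"]).inv()
pr=lambda X:cv2.projectPoints(Rm.apply(np.atleast_2d(X)-c["xyz"]),np.zeros(3),np.zeros(3),c["K"],np.array(c["dist_coeffs"]))[0][:,0]
s=manip.get_state();zb=s["tcp_pos"][2]-.0713+.0005
im=cv2.resize(c["img"][190:250,290:370],None,fx=9,fy=9,interpolation=cv2.INTER_CUBIC)
t=np.linspace(0,2*np.pi,60)
def ring(x,y,z,r,col):
    u=((pr(np.c_[x+r*np.cos(t),y+r*np.sin(t),z+0*t])-[290,190]+.5)*9).astype(np.int32);cv2.polylines(im,[u[:,None]],True,col,1)
ring(.5442,.1035,.045,.042,(0,255,255))       # rim as predicted
for a in range(6):
    v=np.array([-.0087,-.0225]);v=R.from_euler("z",a*60,degrees=True).apply([*v,0])[:2]
    ring(.5442+v[0],.1035+v[1],.053,.010,(0,255,0) if a else (255,0,255))
ring(.5355,.081,zb,.010,(0,0,255))              # tube bottom if right over slot
cv2.imwrite("pics/s10.png",im);print(zb)
E
```

```text
33.43 tcp [541.   81.5 140.4] j [ 0.021  -0.0944  1.9141 -0.0153  1.2672 -1.3409] sum-pi -0.0546 toolz [ 0.0549 -0.0134 -0.9984] jawdeg 78.3 w 0.0186
0.06963885326781658
```

View pics/s10.png

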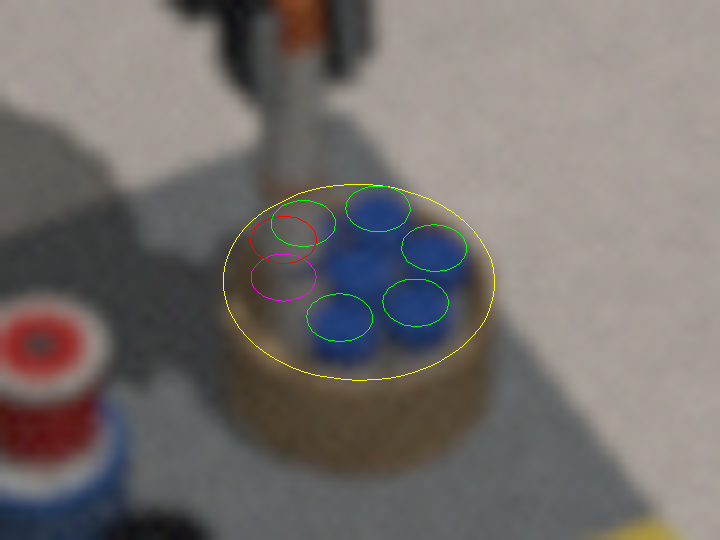

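```bash
python3 - <<'E'
from h import *
im=np.mean([camera("scene")["img"][195:240,295:355].astype(float) for _ in range(6)],0)
im=np.clip((im-20)*2.2,0,255).astype(np.uint8)
cv2.imwrite("pics/s11.png",cv2.resize(im,None,fx=12,fy=12,interpolation=cv2.INTER_CUBIC))
E
```

```text
(no output)
```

View pics/s11.png

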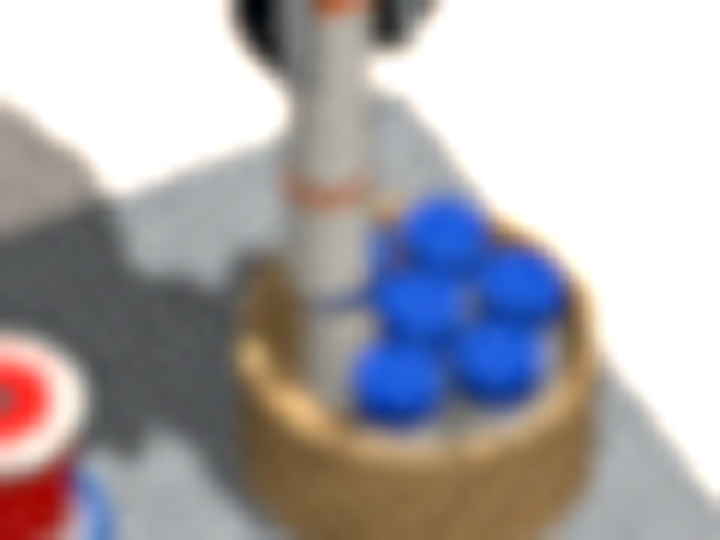

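The tip, with its lower edge near crop (330,297), lies about 4 mm too far from the camera. I'll nudge it and go a bit lower.

Emit:
step_arm --deltas '[{"x":0.2,"y":-0.25,"z":-0.6,"twist":0},{"x":0,"y":0,"z":-0.4,"twist":0},{"x":0,"y":0,"z":0,"twist":0}]'

```text
t: 34.03
tcp_pos: [0.5432, 0.0793, 0.1294]
tcp_rot: [0.102, 0.994, -0.004, 0.028]
ft_force: [0.1, 0.5, -0.7]
width: 0.0185
```

```bash
python3 st.py; python3 - <<'E'
from h import *
C=[camera("scene") for _ in range(6)];c=C[0]
im=np.mean([k["img"][195:240,295:355].astype(float) for k in C],0)
im=cv2.resize(np.clip((im-20)*2.2,0,255).astype(np.uint8),None,fx=12,fy=12,interpolation=cv2.INTER_CUBIC)
Rm=R.from_quat(c["attitude"]).inv()
pr=lambda X:cv2.projectPoints(Rm.apply(np.atleast_2d(X)-c["xyz"]),np.zeros(3),np.zeros(3),c["K"],np.array(c["dist_coeffs"]))[0][:,0]
zb=manip.get_state()["tcp_pos"][2]-.0708;t=np.linspace(0,2*np.pi,60)
for z,col in((.053,(255,0,255)),(zb,(0,0,255))):
    u=((pr(np.c_[.5355+.01*np.cos(t),.081+.01*np.sin(t),z+0*t])+[.55,2.2]-[295,195]+.5)*12).astype(np.int32);cv2.polylines(im,[u[:,None]],True,col,1)
cv2.imwrite("pics/s12.png",im);print(zb)
E
```

```text
34.03 tcp [543.2  79.3 129.4] j [ 0.0167 -0.078   1.9184 -0.0149  1.2464 -1.3457] sum-pi -0.0548 toolz [ 0.055  -0.0132 -0.9984] jawdeg 78.3 w 0.0185
0.06000870321547666
```

View pics/s12.png

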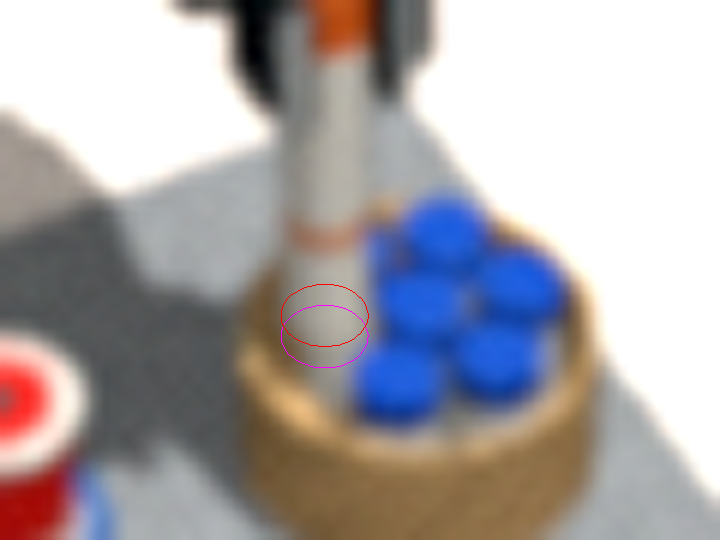

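The tip is now over the empty place within about 1.5 mm: its lower edge is near row 343, against a target of 347. I'll insert it in stages.

Emit:
step_arm --deltas '[{"x":0,"y":0,"z":-0.7,"twist":0},{"x":0,"y":0,"z":-0.7,"twist":0},{"x":0,"y":0,"z":0,"twist":0}]'

```text
t: 34.58
tcp_pos: [0.5444, 0.0795, 0.1164]
tcp_rot: [0.102, 0.994, -0.004, 0.03]
ft_force: [-0.8, -0.4, -0.5]
width: 0.0188
```

```bash
python3 st.py
```

```text
34.58 tcp [544.4  79.5 116.4] j [ 0.017  -0.063   1.9275 -0.0151  1.2185 -1.3452] sum-pi -0.0586 toolz [ 0.0589 -0.0132 -0.9982] jawdeg 78.3 w 0.0188
```

Emit:
step_arm --deltas '[{"x":-0.15,"y":0,"z":-0.8,"twist":0},{"x":-0.1,"y":0,"z":-0.8,"twist":0},{"x":0,"y":0,"z":0,"twist":0}]'

```text
t: 34.83
tcp_pos: [0.5411, 0.0795, 0.0981]
tcp_rot: [0.102, 0.994, -0.004, 0.029]
ft_force: [-0.2, 0.1, -0.7]
width: 0.0184
```

```bash
python3 st.py
```

```text
34.83 tcp [541.1  79.5  98.1] j [ 0.0171 -0.0477  1.9461 -0.0153  1.1857 -1.3446] sum-pi -0.0575 toolz [ 0.0577 -0.0132 -0.9982] jawdeg 78.3 w 0.0184
```

Emit:
step_arm --deltas '[{"x":0.1,"y":0,"z":-0.8,"twist":0},{"x":-0.05,"y":0,"z":-0.6,"twist":0},{"x":0,"y":0,"z":0,"twist":0}]'

```text
t: 35.08
tcp_pos: [0.541, 0.0795, 0.0817]
tcp_rot: [0.102, 0.994, -0.004, 0.029]
ft_force: [0.1, 0.8, 0.5]
width: 0.0186
```

```bash
python3 st.py
```

```text
35.08 tcp [541.   79.5  81.7] j [ 0.0171 -0.0257  1.9549 -0.0155  1.1563 -1.3441] sum-pi -0.0561 toolz [ 0.0564 -0.0132 -0.9983] jawdeg 78.3 w 0.0186
```

Emit:
step_arm --deltas '[{"x":0,"y":0,"z":-0.3,"twist":0},{"x":0,"y":0,"z":-0.1,"twist":0},{"x":0,"y":0,"z":0,"twist":0}]'

```text
t: 35.33
tcp_pos: [0.5428, 0.0795, 0.0797]
tcp_rot: [0.102, 0.994, -0.004, 0.03]
ft_force: [-0.5, -0.4, 0.7]
width: 0.0186
```

Emit:
step_arm --deltas '[{"x":0,"y":0,"z":0,"twist":0},{"x":0,"y":0,"z":0,"twist":0},{"x":0,"y":0,"z":0,"twist":0},{"x":0,"y":0,"z":0,"twist":0}]' --jaw -0.1

```text
t: 35.67
tcp_pos: [0.5435, 0.0795, 0.0801]
tcp_rot: [0.102, 0.994, -0.004, 0.031]
ft_force: [-0.0, 0.1, -1.4]
width: 0.0468
```

```bash
python3 st.py
```

```text
35.67 tcp [543.5  79.5  80.1] j [ 0.0171 -0.0208  1.9532 -0.0158  1.1482 -1.3439] sum-pi -0.0609 toolz [ 0.0612 -0.0133 -0.998 ] jawdeg 78.3 w 0.0468
```

Lift straight up and back away, then check everything.

Emit:
step_arm --deltas '[{"x":0,"y":0,"z":1.5,"twist":0},{"x":0,"y":0,"z":3,"twist":0},{"x":0,"y":0,"z":4,"twist":0},{"x":-1,"y":0,"z":4,"twist":0},{"x":-3,"y":1,"z":1,"twist":0},{"x":-3,"y":3,"z":0,"twist":0},{"x":-2,"y":3,"z":0,"twist":0},{"x":-1,"y":4,"z":0,"twist":0},{"x":0,"y":4,"z":0,"twist":0},{"x":0,"y":4,"z":0,"twist":0},{"x":0,"y":2,"z":0,"twist":0},{"x":0,"y":0,"z":0,"twist":0}]'

```text
t: 36.67
tcp_pos: [0.4348, 0.2961, 0.2218]
tcp_rot: [0.105, 0.994, -0.001, 0.032]
ft_force: [-0.4, -0.7, -0.4]
width: 0.0473
```

```bash
python3 st.py; python3 obj.py tin_mid:.003 red_spool_mid:.031 amber_jar_mid:.003 tube_mid:.008 yellow_spool_mid:0 white_jar_mid:0; python3 - <<'E'
from h import *
a=camera("top")["img"][190:310,240:420];b=camera("scene")["img"][170:270,250:400]
cv2.imwrite("pics/f.png",np.vstack([cv2.resize(a,(450,300),interpolation=cv2.INTER_CUBIC),cv2.resize(b,(450,300),interpolation=cv2.INTER_CUBIC)]))
E
```

```text
36.67 tcp [434.8 296.1 221.8] j [ 0.4766 -0.2136  1.8809 -0.0382  1.4218 -0.8784] sum-pi -0.0525 toolz [ 0.064  -0.0094 -0.9979] jawdeg 77.9 w 0.0473
tin_mid 0.54 [0.0083 0.0313 0.0707] [ 5.261e-01 -6.100e-03  2.790e-02  5.234e-01 -7.500e-03  1.940e+02] ('mat', array([-2.3, -0.8]), array([-4.8, -2.5]))
red_spool_mid 0.56 [0.032  0.0712 0.0744] [ 5.265e-01 -3.700e-03  1.880e-02  5.262e-01 -3.300e-03  2.160e+02] ('mat', array([-2.3,  1.7]), array([-2.6,  2. ]))
amber_jar_mid 0.81 [0.0336 0.0576 0.0607] [ 6.051e-01 -1.760e-02  1.970e-02  6.045e-01 -1.830e-02  2.180e+02] ('mat', array([77.5, -0.5]), array([77. , -1.2]))
yellow_spool_mid 0.56 [0.0033 0.0394 0.0436] [5.032e-01 4.400e-01 1.950e-02 5.028e-01 4.396e-01 2.020e+02] ('mat', array([-90.9, 437.1]), array([-91.2, 436.6]))
yellow_spool_mid 0.53 [0.0099 0.0147 0.15  ] None None
white_jar_mid 0.67 [0.0146 0.054  0.0585] [5.657e-01 3.187e-01 2.000e-02 5.650e-01 3.187e-01 2.180e+02] ('mat', array([-11.1, 326.3]), array([-11.8, 326.2]))
white_jar_mid 0.55 [0.0247 0.03   0.0343] None None
```

View pics/f.png

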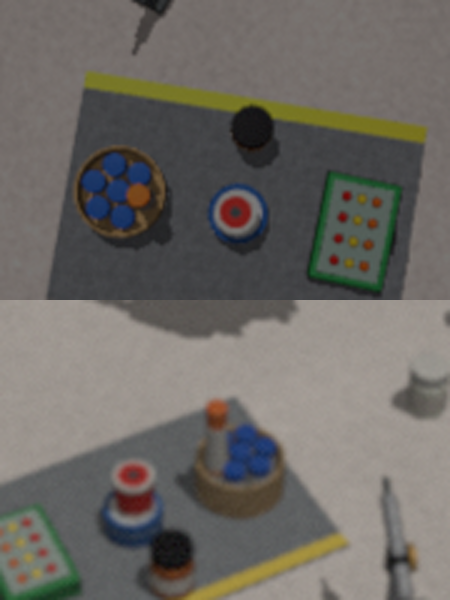

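The last view shows the tube in the empty place, the spool on the tin, and the jar upright behind it. I'll check the height of the orange cap, then hand in.

```bash
python3 - <<'E'
from h import *
c=camera("top");h=cv2.cvtColor(c["img"],cv2.COLOR_BGR2HSV)
m=np.zeros((480,640),bool);m[255:285,285:310]=1
P=cloud(c,m&(h[...,0]<16)&(h[...,1]>150));P=P[P[:,2]>.08];print(len(P),np.percentile(P[:,2],[10,50,90]),top(P,np.median(P[:,2]),.006))
ok=len(P)>10 and abs(np.median(P[:,2])-.118)<.005
if ok: print(manip.hand_in())
E
```

```text
64 [0.11474332 0.11766854 0.11971726] [5.386e-01 8.010e-02 9.500e-03 5.381e-01 7.980e-02 5.900e+01]
the job is handed in; nothing more can be done
None
```

The mat is laid out as asked, in the order given, and the job is handed in. It took about 37 s of the 118 s allowed. Distances below are from the last top-camera pictures.

| Item | Last check |
|---|---|
| Blue tin | about 2 mm from the mat's centre |
| Red spool | upright on the tin, about 2.5 mm off its centre |
| Amber jar | upright behind the tin, 79 mm between axes, so a gap of about 31 mm |
| Orange-capped tube | in the ring's empty place, cap top at 118 mm as expected with the tube on the pot's floor |
| Yellow spool, white jar | unmoved, to within 1–2 mm |
| Vice | looks the same in the picture; not measured again |

- **Tin and spool offset:** I left the spool's 2.5 mm offset rather than risk disturbing the stack.
- **Camera disagreement:** the scene camera read about 4–5 mm away from the top camera near the mat. I used the top camera for the layout, and corrected for the difference when lining the tube up over the pot.
- **Tool tilt:** the tool drifted up to about 3.6° off vertical during the moves, which I compensated for. The pictures show everything standing upright.

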